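# Level a microscope: pry up its base and slip a shim under the front foot

## Task

The microscope's base sags at the front. With the red pry bar, its tip under the front edge and its blade over the blue fulcrum block, lever the front up and hook the handle under the yellow lip so that it stays up; push the yellow shim under the front foot until you feel its tab butt against the base, then free the bar, lower the base gently onto the shim and lay the bar flat on the bench, clear of the jig and the base. Lift the base with the bar only and leave the jar, tip box and dishes alone.

Things in the scene. Friction and masses are not known exactly. Their poses are not given: they have to be found in the camera images.
- jig: Levering jig bolted down. Origin on the bench below the fulcrum ridge; +x points level towards the microscope (as the bar's tip does in use), +y left of that. Blue fulcrum block with a round steel ridge along y, top 36 mm above the bench; a cheek at each side, 18 mm higher, inner faces at y = +-16 mm. Base strip 6 mm thick, 60 mm wide, x = +15 to -160 mm.
- hook (a point): Middle of the underside of the jig's yellow lip, 54 mm above the bench, 136 mm behind (-x) the ridge. Lip 22 mm long in x, 6 mm thick, from the post's inner face (jig y = +12 mm) over to y = -3 mm; open on the -y side. A bar level on the ridge along jig x just fits under it: press it 2 to 4 mm lower there and swing it in from (or out to) beyond y = -17 mm.
- scope (a joint): Lift of the microscope base about its rear mounts, rad: 0 = front foot on the bench (sagging), 0.048 = level on the shim, about 0.09 with the bar hooked. No spring: about 5 kg (0.8 to 1.25 times that), 15 to 25 N at the front edge; it falls if let go.
- pry_edge (a point): Lower front edge, at the place to pry, of the grey base slab (220 mm wide, 200 deep, 30 thick) under the microscope; 33 to 47 mm ahead of the ridge, 27 mm above the bench at the start, 43 with the bar hooked. Axes: +x from the edge into the slab, y along the edge. Free space below. The slab is held at its rear mounts, 180 mm behind; the microscope stands 95 mm behind the edge.
- front_foot (a point): Centre of the underside of the slab's one front foot, a black rubber cylinder 28 mm across, 28 mm behind the front edge and 85 mm to the -y side of pry_edge; it carries the front of the slab. Same axes as pry_edge.
- bar_grip (a point): Loose pry bar, 200 mm long, 18 wide, straight flat underside, 0.35 kg. This point is 9 mm above the underside in the red handle (98 mm long, 18 high); the steel blade ahead is 102 mm long, 7 thick, flush below. +x along the bar to the tip, 142 mm ahead; the handle's end is 58 mm behind. z up as it lies.
- bar_tip (a point): Middle of the tip end of the bar's steel blade, 3.5 mm above its underside.
- shim_tab (a point): Centre of the upright tab of the loose yellow shim (0.14 kg), 34 mm above its underside; tab 40 mm long (x), 12 thick (y), top at 54. Plate 100 mm long, 44 wide, 8 thick; its +x end goes under the foot and lies 75 mm ahead of this point, 55 ahead of the tab's front face. Home: that face meets the slab's front face, shim square to it.
- shim_pad (a point): Point on top of the shim's plate, on its centre line, 48 mm ahead of the tab's centre, 28 mm ahead of the tab's front face; it belongs under the middle of the front foot.
- media_mid (a point): Middle of a standing amber jar with a blue cap, 66 mm across, 90 tall. Bystander.
- tipbox_mid (a point): Middle of a blue tip box with clear lid, 85 x 120 x 70 mm. Bystander.
- dishes_mid (a point): Middle of a stack of three round dishes, 90 mm across, 48 tall. Bystander.
Things that resemble listed ones, but are neither listed nor needed, are in the scene too. Several things look just like the part that bears shim_tab: the one meant starts farthest to the robot's left. Several things look just like the part that bears bar_grip: the one meant starts farthest to the robot's right.

How it is judged:
By the outcome, as a careful person would: the job done as asked, in the order asked, and still so for the second after the job is handed in, with the robot touching nothing.
It also fails if it takes over 64 s, if anything falls off the work surface, if the arm or the gripper's body presses on something with over 40 N, if the wrist force passes 120 N, or if a joint passes its speed limit or range.

## Robot

A 6-joint arm with a two-finger parallel gripper is mounted at the origin on the work surface. World frame = base frame: x ahead of the robot, y to its left, z up, the work surface at z = 0. Lengths are in mm, angles in rad, forces in N, time in s.
With the tool pointing down it reaches from about 300 to 775 mm from the base axis. Payload 14.6 kg.
Tool frame: the origin (TCP) lies on the centre line of the jaws, within the pads' length; the fingertips stand ahead of it and the grasp point (between the pads) is the TCP (manip.tip_reach is the z of the fingertips in the tool frame, in mm); z points along the fingers, y is the direction in which the jaws open and shut (so a half turn about z gives the same grasp; the last joint's range is limited). The gripper opens to 94 mm and grips with 3 to 60 N. Pads are 16 mm wide; open, the fingers measure 119 mm over their backs; the gripper's body (75 mm by 177 mm) begins 78 mm behind the grasp point.
Start: joints at [-1.271, 0.3, 1.521, -0, 1.321, -0.067], TCP at [197.239, -513.406, 224.446] pointing down, gripper open.
Joint ranges: [-3.03, 3.03], [-0.79, 2.21], [0.23, 2.52], [-1.04, 4.18], [0, 3.07], [-2.55, 2.55]. Speed limits (rad/s): [2.22, 2.22, 2.57, 3.14, 3.14, 3.14].

## Interface

Orientations are given as [roll, pitch, yaw] about the fixed x, y, z axes, in that order (R = Rz(yaw) Ry(pitch) Rx(roll)).
In Python, from cell import manip, camera, search_frame, masks_of, tip_of gives the robot as it stands.
- The arm moves only by the tool send_rows, never from a script. Its argument "plan" is a list of rows, each an object with "travel": the shift along the tool's x, y, z in mm, a list of three; "delta_rot": the turn, a rotation vector about the tool's x, y, z in degrees, a list of three; "fingers": the gripper's target within -1 to 1 (shut at 1, half-way at 0, fully open at -1). In form: [{"travel": [dx, dy, dz], "delta_rot": [wx, wy, wz], "fingers": fingers}, ...]. A call has 1 to 20 rows; each row shifts and turns the commanded pose from where the row before left it, along the tool's axes as they then stand; what a row does not reach is not made up. A row lasts 1/8 s, in which the tool goes at most 62.5 mm and 10.7 degrees, less where a joint would pass 70% of its speed; a pose out of reach is approached as far as the arm can. A call is refused whole if a number of a shift passes 62.5 or a number of a turn 10.7, either way. A call with a gripper value outside its range is refused whole. The fingers move at their own pace and stop on an object; "grip_force" is the grip in N (left out, the last holds). Time passes only in rows, so rows that do not move let the fingers close. It gives the time, the measured TCP pose, the force and the opening at its end, in the units of the state.
- manip.read_state(): the state, without advancing time (a new reading comes with each control period).
- camera(name): name is "side" or "top" or "wrist"; returns a dict with "color" (420x560x3 uint8, red, green, blue), "z_map" (420x560 float32, mm along the optical axis (not along the pixel's ray), 0 where there is no reading), "fov_y" (degrees; the focal length in pixels is half the picture's height over the tangent of half this angle, whatever the lens; pixels are square), "cx", "cy" (the principal point, pixels), "world_from_camera" (4x4, takes a point from camera to world coordinates); the wrist camera has in their place "tool_from_camera" (4x4, takes a point from camera to tool coordinates, whose origin is the TCP and whose axes are the flange's). Camera axes: x right, y up, looking along -z (the intrinsics and any distortion apply to the point x, -y, -z); pixel columns grow to the right and rows downward; lengths in mm; the calibration is good to about 2 mm. A picture is of the moment at which its call begins: read the wrist's pose just before it.
- manip.sign_off(): hands the job in, once; it reports no verdict.
Trained networks look in the newest picture that a camera, given by its name, has taken for a name from the list of things; names that differ only in an ending like _2 or _b are one class to them, and where a whole thing is asked for, a point or a joint stands for the part that bears it (a point fixed in the world has none). Each returns a list of dicts, best first, with "confidence" (0 to 1); they miss things now and then, are a little off and sometimes report something else, mostly with a low value. They report only what shows in the picture. A call takes as long as a camera call. They do not tell look-alikes from the thing itself.
- search_frame(name, camera): "at" ([x, y, z] in mm, in the coordinates of the camera as it stood for that picture, good to about 4 mm: the middle of the surface that is visible of it).
- masks_of(name, camera): "region" (420x560 bool, what is visible of it).
- tip_of(name, camera): "at" ([x, y, z] in mm, in the coordinates of the camera as it stood for that picture, good to about 4 mm: a listed point, or the origin of a listed thing).
The state is a dict: "clock": time; "joints": joint angles; "qd": joint speeds; "effort": joint torques, N m; "eef_pos": TCP position; "eef_rot": TCP orientation; "wrist_force": force on the tool from outside, world axes, zero at the start; "moment": the same for the moment, N m; "finger_gap": finger opening in mm.
Only numpy, scipy, OpenCV 4.12 (cv2) and the standard library are available. Lean on these libraries where they do the work, as an engineer would, in place of code of your own. Each camera call takes 0.05 s, during which the arm holds its last target. There are 200 camera calls.

## Working session

There is one attempt and no reset: what is moved stays moved. The work goes in short steps, Python scripts to look and compute and a tool call to move; the robot and the scene stay as the last step left them, time stands still between calls to the robot, and variables do not carry over. Pictures are saved under pics/ and viewed, about 8 in all and at most 12, crops included, and the job is handed in when it is done.

Besides the shell and the picture viewer there is one more tool, called after "Emit:" as name(argument=value, ...) on one line, values as JSON. send_rows: Moves the arm, as the interface text tells. Its arguments: {"type":"object","properties":{"plan":{"type":"array"},"grip_force":{"type":"number"}},"required":["plan"]}

```bash
ls; mkdir -p pics; cat > h.py <<'E'
import numpy as np, cv2
from cell import manip,camera,search_frame,masks_of,tip_of
from scipy.spatial.transform import Rotation as R
def Ttool():
    s=manip.read_state(); T=np.eye(4); T[:3,:3]=R.from_euler('xyz',s['eef_rot']).as_matrix(); T[:3,3]=s['eef_pos']; return T
def shot(n):
    T=Ttool(); c=camera(n)
    c['W']=c['world_from_camera'] if n!='wrist' else T@c['tool_from_camera']
    return c
def w(c,p): return (c['W']@np.r_[p,1])[:3]
def cloud(c):
    h,wd=c['z_map'].shape; f=h/2/np.tan(np.radians(c['fov_y']/2)); z=c['z_map']
    v,u=np.mgrid[:h,:wd]; P=np.stack([(u-c['cx'])*z/f,-(v-c['cy'])*z/f,-z,np.ones_like(z)],-1)
    return (P@np.asarray(c['W']).T)[...,:3]
def save(c,n,crop=None,k=1):
    im=c['color'][...,::-1]
    if crop: im=im[crop[1]:crop[3],crop[0]:crop[2]]
    if k!=1: im=cv2.resize(im,None,fx=k,fy=k,interpolation=cv2.INTER_CUBIC)
    cv2.imwrite('pics/'+n+'.png',im)
E
python3 - <<'E'
from h import *
for n in ['top','side']:
    c=shot(n); save(c,n+'0')
    print(n,[k for k in c], c['fov_y'],c['cx'],c['cy'],np.round(c['W'],3).tolist())
    for t in ['jig','hook','pry_edge','front_foot','bar_grip','bar_tip','shim_tab','shim_pad','media_mid','tipbox_mid','dishes_mid']:
        print(t,[(round(d['confidence'],2),np.round(w(c,d['at'])).tolist()) for d in tip_of(t,n)])
print(manip.read_state(), manip.tip_reach)
E
```

```text
pics
top ['color', 'z_map', 'fov_y', 'cx', 'cy', 'world_from_camera', 'W'] 42.96712592402295 284.7009724163092 210.19690133139304 [[0.005, 0.982, -0.19, 319.996], [-1.0, 0.008, 0.013, -81.949], [0.014, 0.19, 0.982, 1240.21], [0.0, 0.0, 0.0, 1.0]]
jig [(0.68, [489.0, 12.0, 2.0]), (0.33, [484.0, 49.0, 24.0])]
hook [(0.69, [484.0, -124.0, 55.0])]
pry_edge [(0.82, [485.0, 48.0, 24.0]), (0.38, [661.0, -183.0, 31.0])]
front_foot [(0.73, [664.0, -417.0, 23.0])]
bar_grip [(0.85, [745.0, 107.0, 7.0]), (0.83, [314.0, 158.0, 9.0]), (0.56, [457.0, -284.0, 7.0])]
bar_tip [(0.87, [225.0, 265.0, 3.0]), (0.7, [597.0, -282.0, -2.0]), (0.69, [883.0, 148.0, 9.0])]
shim_tab [(0.95, [661.0, -183.0, 30.0]), (0.95, [405.0, -424.0, 35.0]), (0.64, [321.0, -232.0, 32.0]), (0.2, [662.0, -416.0, 24.0])]
shim_pad [(0.93, [355.0, -425.0, 7.0]), (0.77, [661.0, -138.0, 12.0]), (0.75, [280.0, -261.0, 6.0])]
media_mid [(0.68, [772.0, -94.0, 42.0])]
tipbox_mid [(0.79, [737.0, -262.0, 33.0])]
dishes_mid [(0.7, [664.0, -419.0, 23.0])]
side ['color', 'z_map', 'fov_y', 'cx', 'cy', 'world_from_camera', 'W'] 54.125986351895
[... 892 characters left out ...]
id [(0.72, [666.0, -409.0, 21.0])]
{'clock': 1.2, 'joints': array([-1.27063712e+00,  2.99883186e-01,  1.52100839e+00, -2.72719076e-05,
        1.32070330e+00, -6.66138010e-02]), 'qd': array([ 0.00063336, -0.00093773,  0.00026831, -0.00132551, -0.00044002,
        0.00126448]), 'effort': array([-1.03584280e-03, -5.31669581e+01, -3.52917266e+01,  7.08134961e-02,
        2.13268009e-02, -5.36482645e-07]), 'eef_pos': array([ 197.21242436, -513.41161236,  224.45125507]), 'eef_rot': array([-3.14158868e+00,  2.62167742e-05,  3.66779760e-01]), 'wrist_force': array([-0.59971406, -0.07440993,  0.13830697]), 'moment': array([ 0.00662814,  0.02594345, -0.00119675]), 'finger_gap': 93.91850165810744} 19.0
```

View pics/top0.png

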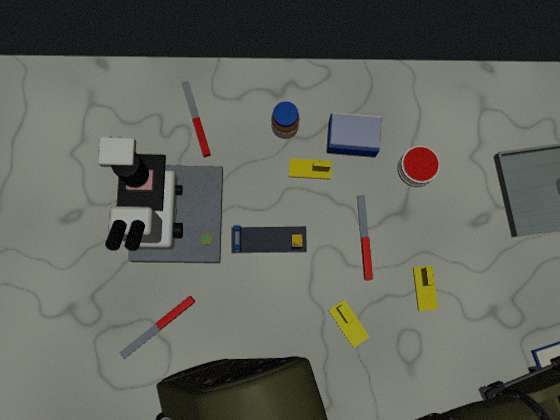

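View pics/side0.png

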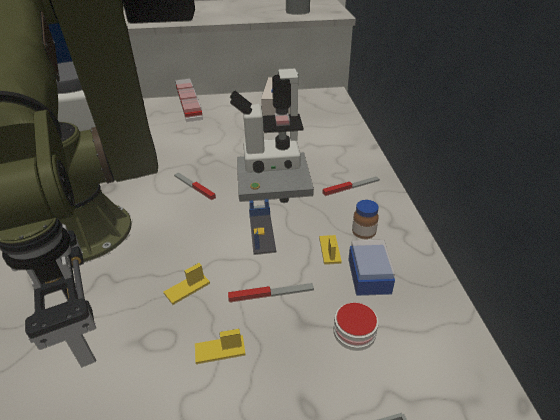

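Top view: the slab is at cols 130–222 and rows 165–262, with its front edge facing right (-y). The jig is at cols 232–306, ridge near the slab. The right-most bar is at about (365,240) and the left-most shim at (310,168). Side view agrees. Next I move over the jig for a close look with the wrist camera.

Emit:
send_rows(plan=[{"travel": [40,-26,-12],"delta_rot": [0,0,0],"fingers": -1},{"travel": [40,-26,-12],"delta_rot": [0,0,0],"fingers": -1},{"travel": [40,-26,-12],"delta_rot": [0,0,0],"fingers": -1},{"travel": [40,-26,-12],"delta_rot": [0,0,0],"fingers": -1},{"travel": [40,-26,-12],"delta_rot": [0,0,0],"fingers": -1},{"travel": [40,-26,-12],"delta_rot": [0,0,0],"fingers": -1},{"travel": [40,-26,-12],"delta_rot": [0,0,0],"fingers": -1},{"travel": [40,-26,-12],"delta_rot": [0,0,0],"fingers": -1},{"travel": [40,-26,-12],"delta_rot": [0,0,0],"fingers": -1},{"travel": [40,-26,-12],"delta_rot": [0,0,0],"fingers": -1},{"travel": [0,0,0],"delta_rot": [0,0,-10],"fingers": -1},{"travel": [0,0,0],"delta_rot": [0,0,-10],"fingers": -1},{"travel": [0,0,0],"delta_rot": [0,0,-10],"fingers": -1},{"travel": [0,0,0],"delta_rot": [0,0,-10],"fingers": -1},{"travel": [0,0,0],"delta_rot": [0,0,-10],"fingers": -1},{"travel": [0,0,0],"delta_rot": [0,0,-10],"fingers": -1},{"travel": [0,0,0],"delta_rot": [0,0,-9],"fingers": -1},{"travel": [0,0,0],"delta_rot": [0,0,0],"fingers": -1}])

```text
clock: 3.45
eef_pos: [477.4, -127.2, 344.5]
eef_rot: [3.142, -0.0, 1.57]
wrist_force: [0.4, 0.4, 0.8]
finger_gap: 93.8
```

```bash
python3 - <<'E'
from h import *
c=shot('wrist'); save(c,'w1'); np.save('w1.npy',cloud(c))
s=manip.read_state(); print(s['clock'],s['eef_pos'],s['eef_rot'],s['wrist_force'])
print(c['fov_y'],np.round(c['tool_from_camera'],2).tolist())
for t in ['jig','hook','pry_edge','front_foot','bar_grip','bar_tip','shim_tab','shim_pad']:
    print(t,[(round(d['confidence'],2),np.round(w(c,d['at']),1).tolist()) for d in tip_of(t,'wrist')])
E
```

```text
3.5 [ 477.37014966 -127.23589976  344.46374158] [ 3.14156521e+00 -1.49464727e-05  1.56761244e+00] [0.16406614 0.80788779 0.31567833]
58.54272511350658 [[-0.0, 0.97, 0.24, 69.63], [1.0, 0.0, -0.0, 0.31], [-0.0, 0.24, -0.97, -160.1], [0.0, 0.0, 0.0, 1.0]]
jig [(0.74, [488.9, 9.9, 1.6])]
hook [(0.72, [488.0, -121.4, 57.7]), (0.43, [665.6, -414.7, 25.5])]
pry_edge [(0.75, [455.2, -286.9, 8.2]), (0.58, [484.3, 49.8, 24.3])]
front_foot []
bar_grip [(0.79, [453.2, -289.2, 7.1]), (0.68, [768.1, -94.3, 47.0])]
bar_tip [(0.85, [594.9, -279.3, 5.9])]
shim_tab [(0.84, [321.6, -229.0, 35.5]), (0.55, [660.4, -179.3, 28.7])]
shim_pad [(0.83, [362.4, -425.7, 5.3]), (0.75, [668.8, -135.8, 5.2]), (0.62, [283.0, -258.5, 6.6])]
```

View pics/w1.png

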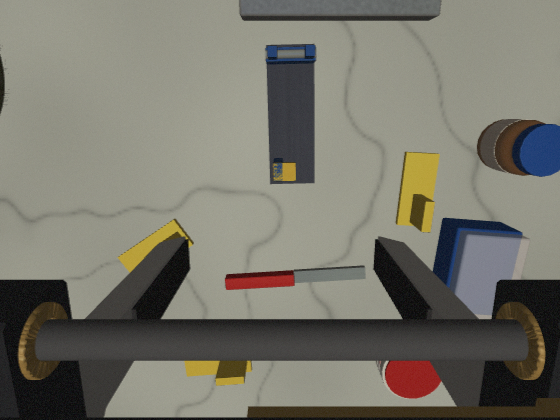

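The wrist view shows the whole working area: slab front at row ~17, ridge at (290,52), lip at (285,172), bar along row ~280, the shim at (420,190). Next I fit geometry to the depth cloud.

```bash
python3 - <<'E'
from h import *
P=np.load('w1.npy'); im=cv2.imread('pics/w1.png'); 
def rect(m,name):
    q=P[m]; r=cv2.minAreaRect(q[:,:2].astype(np.float32)); print(name,len(q),np.round(r[0],1),np.round(r[1],1),round(r[2],2),'zmed',np.round(np.median(q[:,2]),1))
U,V=np.meshgrid(np.arange(560),np.arange(420))
hsv=cv2.cvtColor(im,cv2.COLOR_BGR2HSV)
def box(a,b,c,d): return (U>=a)&(U<c)&(V>=b)&(V<d)
z=P[...,2]
print('bench',np.median(z[box(300,200,360,240)]))
rect(box(255,62,330,190)&(z>3.5)&(z<9),'strip')
rect(box(255,35,330,60)&(z>48)&(z<60),'cheeks')
rect(box(255,35,330,60)&(z>30)&(z<42),'ridge')
rect(box(255,150,330,190)&(z>50),'lip')
m=box(200,255,372,300)&(z>3); rect(m&(z<12),'blade'); rect(m&(z>14),'handle'); 
red=box(200,255,372,300)&(hsv[...,1]>150)&((hsv[...,0]<10)|(hsv[...,0]>170));rect(red,'red')
y=box(390,145,445,240)&(hsv[...,1]>120)&(hsv[...,0]>18)&(hsv[...,0]<35)
rect(y&(z>4)&(z<12),'plate'); rect(y&(z>50),'tabtop'); rect(y,'allshim')
# slab lower front edge: front face pixels
s=box(240,2,440,20)&(z>10)
for u in range(250,440,40):
    k=[(v,np.round(P[v,u],1).tolist()) for v in range(4,24,3)]; print(u,k)
E
```

```text
bench 0.07306614291584879
strip 5064 [498.4 -72. ] [ 74.2 152.3] 1.22 zmed 5.9
cheeks 229 [489.   11.5] [53.  11.7] 1.28 zmed 53.7
ridge 442 [489.5  12.5] [60.1 14.4] 0.74 zmed 34.1
lip 440 [481.3 -96.3] [26.4 77.4] 0.46 zmed 59.8
blade 1089 [ 498.4 -285.8] [ 47.3 199.3] 86.13 zmed 7.1
handle 878 [ 438.7 -179. ] [ 97.7 235.7] 4.7 zmed 17.8
red 1026 [ 440.1 -178.1] [ 96.2 235.6] 3.69 zmed 17.5
plate 1856 [ 662.1 -157.2] [100.7  44.5] 86.71 zmed 8.1
tabtop 325 [ 580.8 -117.3] [ 37.2 235.3] 50.95 zmed 54.2
allshim 2610 [ 575.1 -135.7] [105.2 226.4] 76.18 zmed 8.6
250 [(4, [444.7, 58.2, 58.1]), (7, [444.6, 55.1, 58.7]), (10, [444.4, 52.6, 56.5]), (13, [444.4, 49.6, 56.9]), (16, [444.1, 47.1, 54.5]), (19, [442.8, 47.9, 37.7]), (22, [439.9, 53.0, 0.1])]
290 [(4, [488.0, 58.4, 57.1]), (7, [488.0, 55.3, 57.6]), (10, [488.1, 52.8, 55.6]), (13, [488.0, 49.1, 58.9]), (16, [488.1, 46.9, 55.1]), (19, [488.5, 47.4, 39.6]), (22, [489.4, 52.8, 0.8])]
330 [(4, [531.3, 58.0, 58.4]), (7, [531.3, 54.9, 59.2]), (10, [531.5, 52.2, 58.2]), (13, [531.8, 49.6, 56.5]), (16, [532.1, 47.1, 54.5]), (19, [534.2, 47.7, 38.1]), (22, [539.0, 53.2, -1.0])]
370 [(4, [574.4, 57.8, 59.1]), (7, [575.6, 56.0, 54.5]), (10, [575.1, 52.3, 57.5]), (13, [575.3, 49.3, 57.6]), (16, [576.3, 47.3, 53.4]), (19, [580.2, 48.0, 36.7]), (22, [588.6, 53.1, -1.0])]
410 [(4, [618.1, 58.2, 57.7]), (7, [618.4, 55.2, 57.7]), (10, [618.7, 52.3, 57.4]), (13, [619.3, 49.6, 56.4]), (16, [620.0, 46.9, 55.0]), (19, [624.6, 47.0, 41.1]), (22, [638.0, 52.9, -0.4])]
```

```bash
python3 - <<'E'
from h import *
P=np.load('w1.npy'); im=cv2.imread('pics/w1.png'); z=P[...,2]
U,V=np.meshgrid(np.arange(560),np.arange(420)); hsv=cv2.cvtColor(im,cv2.COLOR_BGR2HSV)
def box(a,b,c,d): return (U>=a)&(U<c)&(V>=b)&(V<d)
def fit(m,name):
    m=cv2.morphologyEx(m.astype(np.uint8),cv2.MORPH_OPEN,np.ones((3,3)))
    n,l,st,_=cv2.connectedComponentsWithStats(m); k=1+np.argmax(st[1:,4]); q=P[l==k]
    q=q[np.abs(q-np.median(q,0)).max(1)<170]; d=q[:,:2]; r=cv2.minAreaRect(d.astype(np.float32))
    print(name,len(q),'min',np.round(np.percentile(q,1,0),1),'max',np.round(np.percentile(q,99,0),1),'rect',np.round(r[0],1),np.round(r[1],1),round(r[2],2))
fit(box(250,62,340,155)&(z>3.5)&(z<8),'strip')
for v in range(70,160,20):
    k=np.where((z[v]>3.5)&(z[v]<8.5)&(U[v]>250)&(U[v]<340))[0]; print(v,P[v,k[0]],P[v,k[-1]])
yel=(hsv[...,1]>110)&(hsv[...,0]>15)&(hsv[...,0]<38)
near=lambda x,y,r:(np.hypot(P[...,0]-x,P[...,1]-y)<r)
fit(box(260,150,320,190)&(z>57)&(z<63)&near(488,-124,40),'lip/post')
b=near(500,-285,130)&box(200,255,372,300)
fit(b&(z>16)&(z<20),'handle'); fit(b&(z>5)&(z<9),'blade')
fit(near(661,-170,70)&(z>51)&(z<57)&yel,'tabtop'); fit(near(661,-160,80)&(z>5.5)&(z<10.5)&yel,'plate')
E
```

```text
strip 4137 min [ 461.5 -107.8    3.9] max [520.5   3.2   7.7] rect [490.8 -52.8] [ 60.  113.6] 1.14
70 [460.59389935  -3.80861542   6.43843874] [519.65077506  -3.87108752   6.50276327]
90 [461.60806823 -27.8277148    6.07664451] [520.25970137 -27.8195735    4.94407183]
110 [461.3584199  -52.47609502   5.67385511] [520.7059695  -52.5384086    5.44631418]
130 [462.41354062 -77.7790051    5.4133937 ] [521.1966284  -77.8413051    5.56835959]
150 [ 462.1856611  -103.71245409    5.55450061] [ 521.69146291 -103.76531602    5.78454896]
lip/post 405 min [ 468.4 -134.7   57.8] max [ 494.7 -113.9   61.8] rect [ 481.6 -124.1] [26.4 21.7] 0.46
handle 754 min [ 400.1 -297.6   16.2] max [ 494.7 -276.6   19.8] rect [ 447.  -287.2] [96.6 18.2] 3.77
blade 825 min [ 497.9 -291.9    5.3] max [ 597.2 -270.     8.7] rect [ 547.4 -280.9] [101.9  19.4] 3.29
tabtop 298 min [ 654.6 -200.9   51.7] max [ 667.1 -162.1   56.3] rect [ 660.9 -181.5] [39.1 12.3] 86.82
plate 1797 min [ 639.3 -204.     6. ] max [ 685.4 -107.6   10.1] rect [ 662.5 -157.3] [100.7  44.9] 86.9
```

```bash
cat >> h.py <<'E'
def pose(p,rpy_deg):
    T=np.eye(4); T[:3,:3]=R.from_euler('xyz',rpy_deg,degrees=True).as_matrix(); T[:3,3]=p; return T
def go(T,n,to):   # identical-row screw from T to pose 'to'; returns where the rounded rows lead
    D=np.linalg.inv(T)@to; r=R.from_matrix(D[:3,:3]).as_rotvec()/n; S=R.from_rotvec(r).as_matrix()
    A=sum(np.linalg.matrix_power(S,k) for k in range(n)); v=np.linalg.solve(A,D[:3,3])
    v=np.round(v,1); rd=np.round(np.degrees(r),2); print(f'{n} x travel {v.tolist()} rot {rd.tolist()}')
    st=np.eye(4); st[:3,3]=v; st[:3,:3]=R.from_rotvec(rd,degrees=True).as_matrix()
    X=T@np.linalg.matrix_power(st,n); print('   ->',np.round(X[:3,3],1)); return X
def st():
    s=manip.read_state(); print(round(s['clock'],2),np.round(s['eef_pos'],1),np.round(np.degrees(s['eef_rot']),2),'F',np.round(s['wrist_force'],1),'M',np.round(s['moment'],2),'gap',round(s['finger_gap'],1),'q',np.round(s['joints'],2))
ALPHA=15
JO=np.array([489.8,12.2,0]); JY=91.1
def toolpose(tip_x,ridge_h,theta,yaw,off=(0,-13.5)):
    pass
E
python3 - <<'E'
from h import *
T=Ttool()
T=go(T,11,pose([456,-286.6,120],[180,-15,3.5]))
T=go(T,4,pose([456,-286.6,22.5],[180,-15,3.5]))
E
```

```text
11 x travel [-16.0, 7.0, 18.9] rot [-1.03, 1.09, 7.81]
   -> [ 456.2 -286.5  120.6]
4 x travel [-6.4, 0.0, 23.7] rot [0.01, 0.0, 0.01]
   -> [ 456.  -286.6   22.4]
```

Emit:
send_rows(plan=[{"travel": [-16,7,18.9],"delta_rot": [-1.03,1.09,7.81],"fingers": -1},{"travel": [-16,7,18.9],"delta_rot": [-1.03,1.09,7.81],"fingers": -1},{"travel": [-16,7,18.9],"delta_rot": [-1.03,1.09,7.81],"fingers": -1},{"travel": [-16,7,18.9],"delta_rot": [-1.03,1.09,7.81],"fingers": -1},{"travel": [-16,7,18.9],"delta_rot": [-1.03,1.09,7.81],"fingers": -1},{"travel": [-16,7,18.9],"delta_rot": [-1.03,1.09,7.81],"fingers": -1},{"travel": [-16,7,18.9],"delta_rot": [-1.03,1.09,7.81],"fingers": -1},{"travel": [-16,7,18.9],"delta_rot": [-1.03,1.09,7.81],"fingers": -1},{"travel": [-16,7,18.9],"delta_rot": [-1.03,1.09,7.81],"fingers": -1},{"travel": [-16,7,18.9],"delta_rot": [-1.03,1.09,7.81],"fingers": -1},{"travel": [-16,7,18.9],"delta_rot": [-1.03,1.09,7.81],"fingers": -1},{"travel": [0,0,0],"delta_rot": [0,0,0],"fingers": -0.3}])

```text
clock: 5.4
eef_pos: [455.4, -286.4, 119.5]
eef_rot: [-3.14, -0.259, 0.061]
wrist_force: [-0.3, -0.3, 1.6]
finger_gap: 87.5
```

```bash
python3 - <<'E'
from h import *
st(); T=Ttool(); c=shot('wrist'); P=cloud(c)
for t in ['bar_grip','bar_tip']:
    print(t,[(round(d['confidence'],2),np.round(w(c,d['at']),1).tolist()) for d in tip_of(t,'wrist')])
T=go(T,4,pose([456,-286.6,22.5],[180,-15,3.5]))
E
```

```text
5.4 [ 455.4 -286.4  119.5] [-179.93  -14.86    3.51] F [-0.3 -0.3  1.6] M [ 0.02  0.16 -0.  ] gap 87.5 q [-0.71  0.29  1.82  0.24  0.86  0.65]
bar_grip [(0.85, [453.2, -284.5, 5.1])]
bar_tip [(0.89, [592.3, -276.5, 4.0])]
4 x travel [-6.1, 0.1, 23.5] rot [-0.02, 0.03, 0.0]
   -> [ 456.  -286.7   22.4]
```

Emit:
send_rows(plan=[{"travel": [-6.2,0,24],"delta_rot": [0,0,0],"fingers": -0.3},{"travel": [-6.2,0,24],"delta_rot": [0,0,0],"fingers": -0.3},{"travel": [-6.2,0,24],"delta_rot": [0,0,0],"fingers": -0.3},{"travel": [-6,0,22],"delta_rot": [0,0,0],"fingers": -0.3},{"travel": [0,0,0],"delta_rot": [0,0,0],"fingers": -0.3},{"travel": [0,0,0],"delta_rot": [0,0,0],"fingers": 1},{"travel": [0,0,0],"delta_rot": [0,0,0],"fingers": 1},{"travel": [0,0,0],"delta_rot": [0,0,0],"fingers": 1},{"travel": [0,0,0],"delta_rot": [0,0,0],"fingers": 1},{"travel": [0,0,0],"delta_rot": [0,0,0],"fingers": 1}], grip_force=60)

```text
clock: 6.8
eef_pos: [457.0, -286.6, 23.7]
eef_rot: [3.141, -0.262, 0.063]
wrist_force: [-1.3, -0.6, 3.4]
finger_gap: 17.4
```

```bash
python3 - <<'E'
from h import *
st()
E
```

```text
6.8 [ 457.  -286.6   23.7] [179.94 -14.99   3.58] F [-1.3 -0.6  3.4] M [ 0.06  0.11 -0.03] gap 17.4 q [-0.71  0.46  1.86  0.3   0.65  0.57]
```

```bash
cat >> h.py <<'E'
BT=np.array([1.0,0,14.7])   # TCP in bar frame
def bar_tool(theta,psi,h=0.,back=0.,s=55.,lat=0.):
    """tool pose with bar tilted theta (tip down), yawed psi from jig x, underside h above ridge, pulled back along the bar"""
    Rb=R.from_euler('xyz',[0,theta,JY+psi],degrees=True).as_matrix()
    ey=R.from_euler('z',JY,degrees=True).apply([0,1,0])
    C=JO+ey*lat+[0,0,36+6*(1/np.cos(np.radians(theta))-1)+h]
    g=C-Rb@np.array([142-s+back,0,-9.])
    return pose(g+Rb@BT,[180,theta-ALPHA,JY+psi])
def bar_now(T=None):
    T=Ttool() if T is None else T; e=R.from_matrix(T[:3,:3]).as_euler('xyz',degrees=True)
    Rb=R.from_euler('xyz',[0,e[1]+ALPHA,e[2]],degrees=True).as_matrix(); g=T[:3,3]-Rb@BT
    return g,g+Rb@[142,0,-5.5],g+Rb@[-58,0,0]
E
python3 - <<'E'
from h import *
T=Ttool()
U=T.copy();U[2,3]=240
T=go(T,6,U)
A=bar_tool(32,8,1.5,60);B=A.copy();B[2,3]+=70
T=go(T,12,B); T=go(T,4,A); T=go(T,12,bar_tool(32,8,1.5,0)); print(bar_now(T))
E
```

```text
6 x travel [9.3, 0.0, -34.8] rot [0.0, -0.0, 0.0]
   -> [ 456.8 -286.4  239.8]
12 x travel [16.4, -8.9, 2.2] rot [-0.14, -2.01, -8.04]
   -> [508.  -97.8 206.2]
4 x travel [5.2, -0.2, 16.8] rot [0.0, 0.01, -0.01]
   -> [507.2 -97.7 135.9]
12 x travel [4.8, 0.0, 1.3] rot [0.0, -0.0, 0.0]
   -> [499.2 -47.8 104.1]
(array([500.56892966, -56.28716297,  92.18041993]), array([481.95341664,  59.75314256,  12.29074495]), array([ 508.36095443, -104.85896076,  122.90605758]))
```

Emit:
send_rows(plan=[{"travel": [9.3,0,-34.8],"delta_rot": [0,0,0],"fingers": 1},{"travel": [9.3,0,-34.8],"delta_rot": [0,0,0],"fingers": 1},{"travel": [9.3,0,-34.8],"delta_rot": [0,0,0],"fingers": 1},{"travel": [9.3,0,-34.8],"delta_rot": [0,0,0],"fingers": 1},{"travel": [9.3,0,-34.8],"delta_rot": [0,0,0],"fingers": 1},{"travel": [9.3,0,-34.8],"delta_rot": [0,0,0],"fingers": 1},{"travel": [16.4,-8.9,2.2],"delta_rot": [-0.14,-2.01,-8.04],"fingers": 1},{"travel": [16.4,-8.9,2.2],"delta_rot": [-0.14,-2.01,-8.04],"fingers": 1},{"travel": [16.4,-8.9,2.2],"delta_rot": [-0.14,-2.01,-8.04],"fingers": 1},{"travel": [16.4,-8.9,2.2],"delta_rot": [-0.14,-2.01,-8.04],"fingers": 1},{"travel": [16.4,-8.9,2.2],"delta_rot": [-0.14,-2.01,-8.04],"fingers": 1},{"travel": [16.4,-8.9,2.2],"delta_rot": [-0.14,-2.01,-8.04],"fingers": 1},{"travel": [16.4,-8.9,2.2],"delta_rot": [-0.14,-2.01,-8.04],"fingers": 1},{"travel": [16.4,-8.9,2.2],"delta_rot": [-0.14,-2.01,-8.04],"fingers": 1},{"travel": [16.4,-8.9,2.2],"delta_rot": [-0.14,-2.01,-8.04],"fingers": 1},{"travel": [16.4,-8.9,2.2],"delta_rot": [-0.14,-2.01,-8.04],"fingers": 1},{"travel": [16.4,-8.9,2.2],"delta_rot": [-0.14,-2.01,-8.04],"fingers": 1},{"travel": [16.4,-8.9,2.2],"delta_rot": [-0.14,-2.01,-8.04],"fingers": 1}])

```text
clock: 9.05
eef_pos: [507.5, -97.1, 205.3]
eef_rot: [-3.139, 0.298, 1.734]
wrist_force: [-0.3, 0.2, -3.6]
finger_gap: 17.4
```

```bash
python3 - <<'E'
from h import *
st(); T=Ttool(); print([x.round(1).tolist() for x in bar_now(T)])
c=shot('wrist'); save(c,'w2'); np.save('w2.npy',cloud(c))
for t in ['bar_grip','bar_tip','jig','hook','pry_edge']:
    print(t,[(round(d['confidence'],2),np.round(w(c,d['at']),1).tolist()) for d in tip_of(t,'wrist')])
T=go(T,4,bar_tool(32,8,1.5,60)); T=go(T,12,bar_tool(32,8,1.5,0))
E
```

```text
9.05 [507.5 -97.1 205.3] [-179.86   17.05   99.37] F [-0.3  0.2 -3.6] M [ 0.23 -0.05  0.04] gap 17.4 q [-0.12  0.21  1.71 -0.31  1.16 -0.17]
[[508.9, -105.6, 193.4], [489.8, 10.3, 113.4], [516.9, -154.1, 224.2]]
bar_grip [(0.93, [507.3, -103.8, 191.2])]
bar_tip []
jig []
hook [(0.92, [487.9, -123.2, 55.6])]
pry_edge []
4 x travel [4.9, -0.0, 16.6] rot [-0.02, 0.01, 0.07]
   -> [507.5 -97.8 136.1]
12 x travel [4.8, -0.0, 1.3] rot [0.0, 0.0, -0.0]
   -> [499.6 -47.9 104.3]
```

View pics/w2.png

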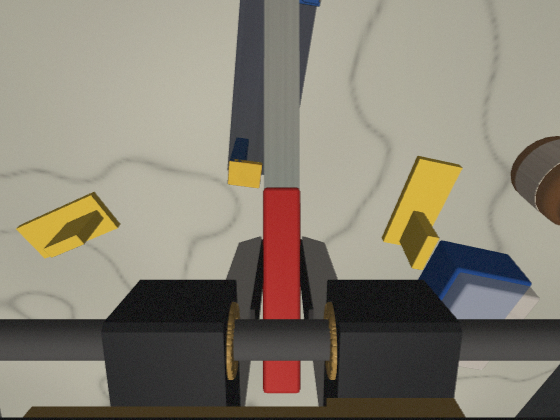

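The bar is straight in the jaws (cols 264–300) and passes right of the lip, as intended. I check its pitch and lengthwise position from depth.

```bash
python3 - <<'E'
from h import *
P=np.load('w2.npy'); T=Ttool(); e=R.from_matrix(T[:3,:3]).as_euler('xyz',degrees=True)
Rb=R.from_euler('xyz',[0,e[1]+ALPHA,e[2]],degrees=True).as_matrix(); g=T[:3,3]-Rb@BT
Q=(P-g)@Rb
for v in range(0,260,15): print(v,[Q[v,u].round(1).tolist() for u in (272,282,292)])
for v in range(180,198,2): print(v,Q[v,282].round(1))
E
```

```text
0 [[137.7, 5.6, -2.3], [138.0, 0.5, -2.8], [137.9, -4.6, -2.5]]
15 [[130.1, 5.5, -2.7], [129.3, 0.4, -1.1], [130.0, -4.7, -2.3]]
30 [[121.8, 5.5, -1.6], [122.0, 0.4, -1.9], [122.0, -4.7, -1.7]]
45 [[114.6, 5.4, -2.6], [114.4, 0.3, -2.1], [114.7, -4.8, -2.6]]
60 [[107.0, 5.4, -2.8], [106.5, 0.3, -1.5], [107.1, -4.8, -3.1]]
75 [[99.1, 5.3, -2.4], [99.4, 0.2, -3.1], [98.9, -4.8, -1.7]]
90 [[91.4, 5.3, -2.5], [91.3, 0.2, -2.1], [91.7, -4.9, -3.0]]
105 [[83.8, 5.2, -2.8], [83.7, 0.1, -2.2], [83.8, -5.0, -2.4]]
120 [[76.1, 5.2, -2.6], [76.1, 0.1, -2.5], [76.1, -5.0, -2.4]]
135 [[68.3, 5.1, -1.9], [68.2, 0.0, -1.3], [68.5, -5.1, -2.5]]
150 [[60.7, 5.1, -2.0], [60.6, -0.0, -1.5], [60.7, -5.1, -1.7]]
165 [[53.0, 5.0, -1.7], [53.0, -0.1, -1.2], [53.2, -5.1, -2.6]]
180 [[45.4, 4.9, -1.5], [45.5, -0.1, -2.1], [45.5, -5.2, -2.0]]
195 [[37.3, 4.7, 8.6], [37.3, -0.1, 8.4], [37.4, -4.9, 7.8]]
210 [[30.1, 4.6, 9.1], [30.2, -0.2, 9.0], [30.2, -4.9, 8.6]]
225 [[28.5, 0.7, 187.4], [23.0, -0.2, 8.9], [23.0, -5.0, 8.0]]
240 [[15.9, 4.5, 9.5], [15.9, -0.2, 8.2], [15.9, -5.0, 8.8]]
255 [[8.8, 4.5, 8.9], [8.8, -0.3, 8.8], [8.9, -5.0, 9.6]]
180 [45.5 -0.1 -2.1]
182 [44.5 -0.1 -2.3]
184 [43.5 -0.1 -3. ]
186 [42.4 -0.1 -2.4]
188 [40.7 -0.1  7.8]
190 [39.7 -0.1  8.7]
192 [38.8 -0.1  8.6]
194 [37.8 -0.1  8. ]
196 [36.8 -0.1 10.7]
```

Emit:
send_rows(plan=[{"travel": [4.9,0,16.6],"delta_rot": [0,0,0.07],"fingers": 1},{"travel": [4.9,0,16.6],"delta_rot": [0,0,0.07],"fingers": 1},{"travel": [4.9,0,16.6],"delta_rot": [0,0,0.07],"fingers": 1},{"travel": [4.9,0,16.6],"delta_rot": [0,0,0.07],"fingers": 1},{"travel": [0,0,0],"delta_rot": [0,0,0],"fingers": 1},{"travel": [4.8,0,1.3],"delta_rot": [0,0,0],"fingers": 1},{"travel": [4.8,0,1.3],"delta_rot": [0,0,0],"fingers": 1},{"travel": [4.8,0,1.3],"delta_rot": [0,0,0],"fingers": 1},{"travel": [4.8,0,1.3],"delta_rot": [0,0,0],"fingers": 1},{"travel": [4.8,0,1.3],"delta_rot": [0,0,0],"fingers": 1},{"travel": [4.8,0,1.3],"delta_rot": [0,0,0],"fingers": 1},{"travel": [0,0,0],"delta_rot": [0,0,0],"fingers": 1}])

```text
clock: 10.85
eef_pos: [504.2, -73.2, 120.8]
eef_rot: [3.14, 0.297, 1.725]
wrist_force: [-0.4, -0.3, -4.2]
finger_gap: 17.1
```

```bash
python3 - <<'E'
from h import *
st(); T=Ttool(); print([x.round(1).tolist() for x in bar_now(T)])
c=shot('side'); save(c,'s3',(200,130,340,270),5)
T=go(T,6,bar_tool(32,8,1.5,0))
E
```

```text
10.85 [504.2 -73.2 120.8] [179.93  17.01  98.81] F [-0.4 -0.3 -4.2] M [ 0.19 -0.02 -0.03] gap 17.1 q [-0.08  0.31  1.8  -0.35  0.99 -0.04]
[[505.5, -81.7, 108.8], [487.5, 34.4, 28.9], [513.1, -130.3, 139.6]]
6 x travel [5.0, -0.1, 1.4] rot [-0.0, 0.0, -0.05]
   -> [499.5 -47.3 104. ]
```

View pics/s3.png

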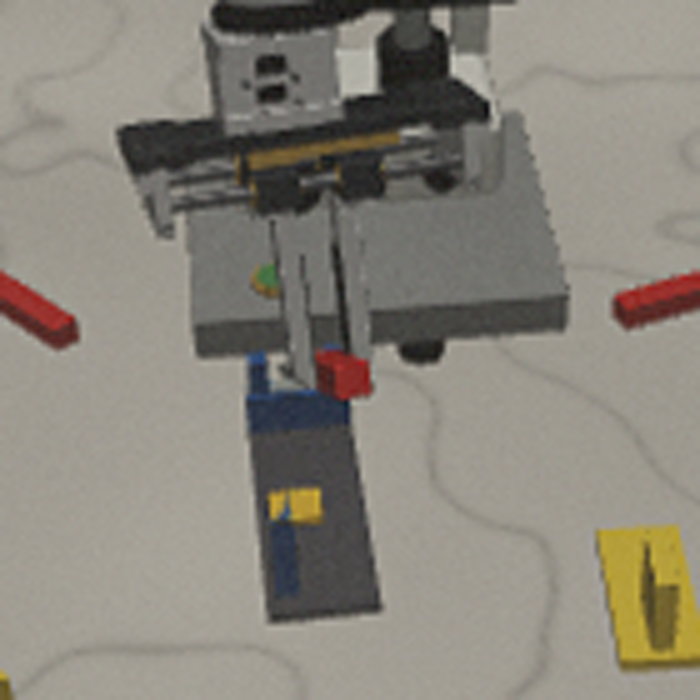

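Emit:
send_rows(plan=[{"travel": [5,0,1.4],"delta_rot": [0,0,0],"fingers": 1},{"travel": [5,0,1.4],"delta_rot": [0,0,0],"fingers": 1},{"travel": [5,0,1.4],"delta_rot": [0,0,0],"fingers": 1},{"travel": [5,0,1.4],"delta_rot": [0,0,0],"fingers": 1},{"travel": [5,0,1.4],"delta_rot": [0,0,0],"fingers": 1},{"travel": [5,0,1.4],"delta_rot": [0,0,0],"fingers": 1},{"travel": [0,0,0],"delta_rot": [0,0,0],"fingers": 1}])

```text
clock: 11.78
eef_pos: [500.2, -47.2, 103.9]
eef_rot: [3.14, 0.297, 1.725]
wrist_force: [-0.1, 0.5, -2.9]
finger_gap: 17.7
```

```bash
python3 - <<'E'
from h import *
st(); T=Ttool(); print([x.round(1).tolist() for x in bar_now(T)])
T=go(T,10,bar_tool(16,8,0)); T=go(T,10,bar_tool(-1,8,0));T=go(T,4,bar_tool(-2,8,-0.5)); print([x.round(1).tolist() for x in bar_now(T)])
T=go(T,8,bar_tool(-2,-.5,-0.5));print([x.round(1).tolist() for x in bar_now(T)])
E
```

```text
11.78 [500.2 -47.2 103.9] [179.93  17.01  98.81] F [-0.1  0.5 -2.9] M [ 0.25 -0.03 -0.03] gap 17.7 q [-0.02  0.32  1.82 -0.36  0.97  0.02]
[[501.5, -55.7, 92.0], [483.6, 60.4, 12.1], [509.1, -104.4, 122.8]]
10 x travel [-1.2, -0.1, 2.4] rot [0.0, 1.6, -0.03]
   -> [501.7 -63.   82.4]
10 x travel [-1.3, 0.0, 2.3] rot [0.0, 1.7, 0.0]
   -> [503.3 -73.1  58.1]
4 x travel [-0.2, 0.0, 0.4] rot [0.0, 0.25, 0.01]
   -> [503.4 -73.4  56.4]
[[503.5, -73.9, 41.7], [481.0, 66.4, 41.1], [512.6, -131.2, 39.6]]
8 x travel [-0.0, -1.6, 0.0] rot [-0.31, 0.0, 1.01]
   -> [490.7 -74.6  56.4]
[[490.7, -75.1, 41.7], [489.1, 67.0, 41.1], [491.3, -133.1, 39.6]]
```

Emit:
send_rows(plan=[{"travel": [-1.2,0,2.4],"delta_rot": [0,1.6,0],"fingers": 1},{"travel": [-1.2,0,2.4],"delta_rot": [0,1.6,0],"fingers": 1},{"travel": [-1.2,0,2.4],"delta_rot": [0,1.6,0],"fingers": 1},{"travel": [-1.2,0,2.4],"delta_rot": [0,1.6,0],"fingers": 1},{"travel": [-1.2,0,2.4],"delta_rot": [0,1.6,0],"fingers": 1},{"travel": [-1.2,0,2.4],"delta_rot": [0,1.6,0],"fingers": 1},{"travel": [-1.2,0,2.4],"delta_rot": [0,1.6,0],"fingers": 1},{"travel": [-1.2,0,2.4],"delta_rot": [0,1.6,0],"fingers": 1},{"travel": [-1.2,0,2.4],"delta_rot": [0,1.6,0],"fingers": 1},{"travel": [-1.2,0,2.4],"delta_rot": [0,1.6,0],"fingers": 1},{"travel": [0,0,0],"delta_rot": [0,0,0],"fingers": 1}])

```text
clock: 13.15
eef_pos: [503.0, -63.9, 82.8]
eef_rot: [3.14, 0.017, 1.724]
wrist_force: [-1.9, -4.3, 6.7]
finger_gap: 17.6
```

```bash
python3 - <<'E'
from h import *
st(); T=Ttool(); print([x.round(1).tolist() for x in bar_now(T)])
T=go(T,10,bar_tool(-1,8,0));T=go(T,4,bar_tool(-2,8,-0.5))
E
```

```text
13.15 [503.  -63.9  82.8] [179.88   0.98  98.77] F [-1.9 -4.3  6.7] M [-0.97  0.52 -0.04] gap 17.6 q [-0.19  0.37  1.79 -0.02  0.98 -0.33]
[[503.8, -68.9, 69.0], [483.2, 64.6, 24.6], [512.3, -124.0, 85.0]]
10 x travel [-1.2, -0.1, 2.4] rot [0.02, 1.7, -0.03]
   -> [503.5 -73.1  57.7]
4 x travel [-0.2, 0.0, 0.3] rot [-0.01, 0.24, -0.01]
   -> [503.5 -73.5  56.3]
```

Emit:
send_rows(plan=[{"travel": [-1.2,0,2.4],"delta_rot": [0,1.7,0],"fingers": 1},{"travel": [-1.2,0,2.4],"delta_rot": [0,1.7,0],"fingers": 1},{"travel": [-1.2,0,2.4],"delta_rot": [0,1.7,0],"fingers": 1},{"travel": [-1.2,0,2.4],"delta_rot": [0,1.7,0],"fingers": 1},{"travel": [-1.2,0,2.4],"delta_rot": [0,1.7,0],"fingers": 1},{"travel": [-1.2,0,2.4],"delta_rot": [0,1.7,0],"fingers": 1},{"travel": [-1.2,0,2.4],"delta_rot": [0,1.7,0],"fingers": 1},{"travel": [-1.2,0,2.4],"delta_rot": [0,1.7,0],"fingers": 1},{"travel": [-1.2,0,2.4],"delta_rot": [0,1.7,0],"fingers": 1},{"travel": [-1.2,0,2.4],"delta_rot": [0,1.7,0],"fingers": 1},{"travel": [-0.2,0,0.4],"delta_rot": [0,0.25,0],"fingers": 1},{"travel": [-0.2,0,0.4],"delta_rot": [0,0.25,0],"fingers": 1},{"travel": [-0.2,0,0.4],"delta_rot": [0,0.25,0],"fingers": 1},{"travel": [-0.2,0,0.4],"delta_rot": [0,0.25,0],"fingers": 1},{"travel": [0,0,0],"delta_rot": [0,0,0],"fingers": 1}])

```text
clock: 15.02
eef_pos: [505.3, -73.6, 56.8]
eef_rot: [3.137, -0.295, 1.725]
wrist_force: [-1.4, -7.4, 11.5]
finger_gap: 17.5
```

```bash
python3 - <<'E'
from h import *
st(); T=Ttool(); print([x.round(1).tolist() for x in bar_now(T)])
c=shot('wrist'); save(c,'w4'); P=cloud(c); np.save('w4.npy',P)
e=R.from_matrix(T[:3,:3]).as_euler('xyz',degrees=True)
Rb=R.from_euler('xyz',[0,e[1]+ALPHA,e[2]],degrees=True).as_matrix(); g=T[:3,3]-Rb@BT
Q=(P-g)@Rb
for v in range(0,400,20): print(v,Q[v,282].round(1).tolist(),P[v,282].round(1).tolist())
T=go(T,8,bar_tool(-2,-.5,-0.5))
E
```

```text
15.03 [505.3 -73.6  56.8] [179.72 -16.91  98.86] F [-1.4 -7.4 11.5] M [-1.05  0.25  0.31] gap 17.5 q [-0.34  0.49  1.72  0.29  1.09 -0.66]
[[505.4, -74.1, 42.1], [483.5, 66.3, 41.3], [514.3, -131.4, 40.1]]
0 [127.3, -1.2, 13.0] [487.0, 51.3, 59.2]
20 [126.2, -1.3, -3.2] [487.2, 50.8, 43.1]
40 [115.5, -1.3, -2.4] [488.9, 40.2, 43.5]
60 [105.6, -1.3, -3.3] [490.4, 30.4, 42.3]
80 [95.1, -1.3, -2.8] [492.0, 20.0, 42.4]
100 [84.7, -1.2, -2.5] [493.6, 9.8, 42.4]
120 [74.2, -1.2, -1.2] [495.2, -0.7, 43.3]
140 [64.1, -1.2, -1.6] [496.7, -10.6, 42.6]
160 [54.0, -1.2, -2.1] [498.2, -20.5, 41.7]
180 [43.9, -1.2, -2.7] [499.8, -30.5, 40.8]
200 [33.3, -1.1, 9.9] [501.4, -41.4, 53.1]
220 [23.8, -1.0, 9.1] [502.8, -50.7, 52.0]
240 [14.4, -1.0, 9.1] [504.3, -60.1, 51.6]
260 [4.9, -1.0, 9.2] [505.7, -69.4, 51.4]
280 [-4.7, -1.0, 8.3] [507.2, -78.9, 50.2]
300 [-13.8, -1.0, 9.7] [508.5, -88.0, 51.3]
320 [5.1, -0.2, 110.2] [505.4, -72.7, 152.4]
340 [2.5, -0.2, 114.5] [505.8, -75.5, 156.6]
360 [-2.3, -0.2, 112.1] [506.5, -80.1, 154.1]
380 [-52.0, -0.9, 7.9] [514.4, -125.6, 48.2]
8 x travel [0.0, -1.8, 0.1] rot [-0.27, 0.01, 0.99]
   -> [491.  -74.7  56. ]
```

View pics/w4.png

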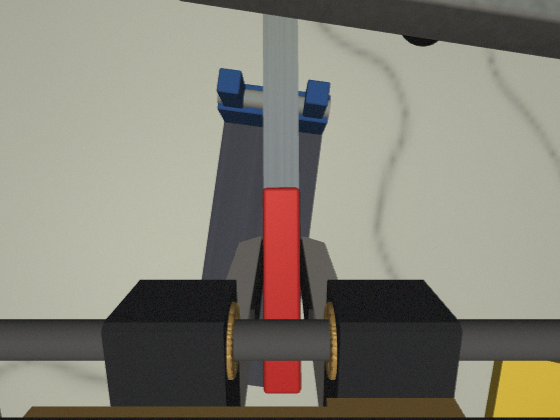

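Slab is up, and the bar lies between the cheeks (cols 264–300), tip ~16 mm under the edge, foot visible at (422,40). Next: swing it in under the lip, then ease up.

Emit:
send_rows(plan=[{"travel": [0,-1.7,0.1],"delta_rot": [-0.25,0,0.95],"fingers": 1},{"travel": [0,-1.7,0.1],"delta_rot": [-0.25,0,0.95],"fingers": 1},{"travel": [0,-1.7,0.1],"delta_rot": [-0.25,0,0.95],"fingers": 1},{"travel": [0,-1.7,0.1],"delta_rot": [-0.25,0,0.95],"fingers": 1},{"travel": [0,-1.7,0.1],"delta_rot": [-0.25,0,0.95],"fingers": 1},{"travel": [0,-1.7,0],"delta_rot": [-0.25,0,0.95],"fingers": 1},{"travel": [0,-1.7,0],"delta_rot": [-0.25,0,0.95],"fingers": 1},{"travel": [0,-1.7,0],"delta_rot": [-0.25,0,0.95],"fingers": 1},{"travel": [0,0,0],"delta_rot": [0,0,0],"fingers": 1}])

```text
clock: 16.2
eef_pos: [492.0, -74.6, 56.4]
eef_rot: [3.141, -0.295, 1.587]
wrist_force: [-0.2, -6.0, 10.8]
finger_gap: 17.4
```

```bash
python3 - <<'E'
from h import *
st(); T=Ttool(); print([x.round(1).tolist() for x in bar_now(T)])
T=go(T,6,bar_tool(0.2,0.,0)); print([x.round(1).tolist() for x in bar_now(T)])
E
```

```text
16.2 [492.  -74.6  56.4] [179.99 -16.92  90.93] F [-0.2 -6.  10.8] M [-0.76 -0.12  0.4 ] gap 17.4 q [-0.36  0.45  1.78  0.32  1.05 -0.56]
[[492.0, -75.1, 41.7], [489.7, 67.0, 41.0], [493.0, -133.1, 39.8]]
6 x travel [0.3, -0.1, -0.5] rot [0.01, -0.35, -0.03]
   -> [491.4 -73.7  59.8]
[[491.4, -74.8, 45.1], [488.7, 67.2, 39.2], [492.5, -132.8, 45.3]]
```

Emit:
send_rows(plan=[{"travel": [0.2,0,-0.5],"delta_rot": [0,-0.35,0],"fingers": 1},{"travel": [0.2,0,-0.5],"delta_rot": [0,-0.35,0],"fingers": 1},{"travel": [0.2,0,-0.5],"delta_rot": [0,-0.35,0],"fingers": 1},{"travel": [0.2,0,-0.5],"delta_rot": [0,-0.35,0],"fingers": 1},{"travel": [0.2,0,-0.5],"delta_rot": [0,-0.35,0],"fingers": 1},{"travel": [0.2,0,-0.5],"delta_rot": [0,-0.35,0],"fingers": 1},{"travel": [0,0,0],"delta_rot": [0,0,0],"fingers": 1}])

```text
clock: 17.08
eef_pos: [491.7, -73.9, 59.4]
eef_rot: [-3.141, -0.259, 1.587]
wrist_force: [-0.4, -4.7, 9.8]
finger_gap: 17.1
```

```bash
python3 - <<'E'
from h import *
st(); T=Ttool(); print([x.round(1).tolist() for x in bar_now(T)])
c=shot('side'); save(c,'s5',(200,130,340,270),5)
E
```

```text
17.07 [491.7 -73.9  59.4] [-179.94  -14.85   90.93] F [-0.4 -4.7  9.8] M [-0.6   0.11  0.28] gap 17.1 q [-0.35  0.44  1.78  0.28  1.03 -0.52]
[[491.7, -75.0, 44.7], [489.4, 67.0, 38.8], [492.6, -133.0, 44.9]]
```

View pics/s5.png

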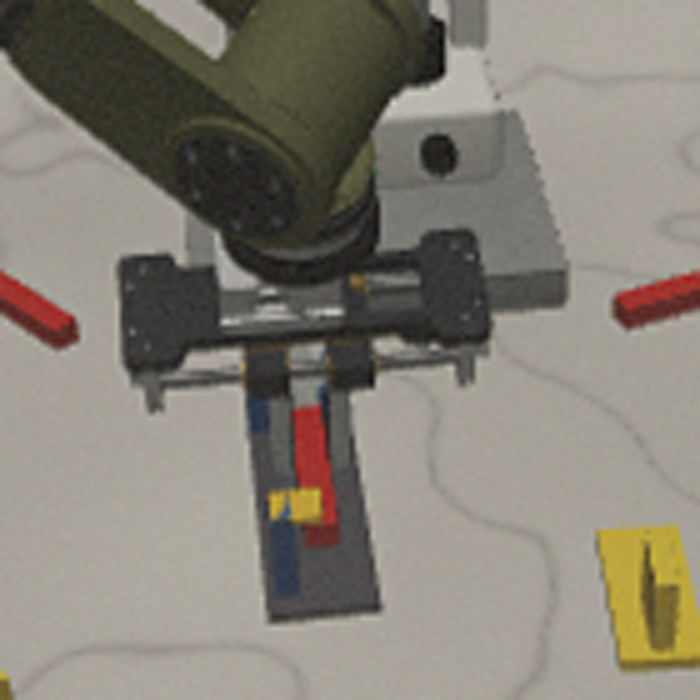

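The handle is under the lip (290–320, 505), with its end showing behind. The force is still on the gripper, so I keep easing up.

Emit:
send_rows(plan=[{"travel": [0.1,0,-0.4],"delta_rot": [0,-0.25,0],"fingers": 1},{"travel": [0.1,0,-0.4],"delta_rot": [0,-0.25,0],"fingers": 1},{"travel": [0.1,0,-0.4],"delta_rot": [0,-0.25,0],"fingers": 1},{"travel": [0,0,0],"delta_rot": [0,0,0],"fingers": 1}])

```text
clock: 17.62
eef_pos: [491.6, -73.8, 59.6]
eef_rot: [-3.14, -0.246, 1.587]
wrist_force: [6.7, -5.3, -4.3]
finger_gap: 17.3
```

Emit:
send_rows(plan=[{"travel": [0,0,0],"delta_rot": [0,0,0],"fingers": 0.55},{"travel": [0,0,0],"delta_rot": [0,0,0],"fingers": 0.3},{"travel": [0,0,0],"delta_rot": [0,0,0],"fingers": 0.15},{"travel": [0,0,0],"delta_rot": [0,0,0],"fingers": 0.15}], grip_force=10)

```text
clock: 18.12
eef_pos: [490.7, -73.2, 59.7]
eef_rot: [-3.137, -0.247, 1.586]
wrist_force: [-0.7, -0.3, -0.5]
finger_gap: 40.0
```

```bash
python3 - <<'E'
from h import *
st(); T=Ttool()
for n in ['side','wrist']:
    c=shot(n)
    for t in ['bar_grip','bar_tip','shim_tab']:
        print(n,t,[(round(d['confidence'],2),np.round(w(c,d['at']),1).tolist()) for d in tip_of(t,n)])
U=T.copy();U[:3,3]+=-T[:3,2]*100; T=go(T,4,U)
# shim: tab centre (660.9,-181.5), axis yaw 93.2
V=pose([661,-184,140],[180,-5,93.2]); T=go(T,6,V); T=go(T,4,pose([661,-184,42],[180,-5,93.2]))
E
```

```text
18.12 [490.7 -73.2  59.7] [-179.76  -14.14   90.9 ] F [-0.7 -0.3 -0.5] M [-0.12 -0.12  0.04] gap 40.0 q [-0.34  0.43  1.79  0.27  1.03 -0.51]
side bar_grip [(0.85, [745.6, 112.1, 6.9]), (0.8, [494.0, -77.1, 42.1]), (0.68, [316.8, 156.6, 7.6])]
side bar_tip [(0.66, [881.9, 151.0, 3.9]), (0.52, [226.9, 269.4, 2.6]), (0.47, [490.0, 69.3, 40.7]), (0.39, [494.7, -75.4, 42.2]), (0.27, [488.8, -122.9, 54.7])]
side shim_tab [(0.88, [660.7, -179.0, 34.0]), (0.85, [405.1, -415.4, 29.5]), (0.72, [320.7, -227.6, 33.1])]
wrist bar_grip [(0.73, [487.4, -72.7, 43.5])]
wrist bar_tip []
wrist shim_tab []
4 x travel [-0.0, -0.0, -25.0] rot [0.0, -0.0, 0.0]
   -> [491.5 -97.6 156.7]
6 x travel [-15.6, 27.8, -0.1] rot [0.02, -1.52, -0.38]
   -> [ 661.2 -184.2  140.2]
4 x travel [-2.1, -0.1, 24.5] rot [0.01, -0.0, 0.01]
   -> [ 660.8 -184.    41.8]
```

Emit:
send_rows(plan=[{"travel": [0,0,-25],"delta_rot": [0,0,0],"fingers": 0.15},{"travel": [0,0,-25],"delta_rot": [0,0,0],"fingers": 0.15},{"travel": [0,0,-25],"delta_rot": [0,0,0],"fingers": 0.15},{"travel": [0,0,-25],"delta_rot": [0,0,0],"fingers": 0.15},{"travel": [-15.6,27.8,-0.1],"delta_rot": [0,-1.52,-0.38],"fingers": 0.15},{"travel": [-15.6,27.8,-0.1],"delta_rot": [0,-1.52,-0.38],"fingers": 0.15},{"travel": [-15.6,27.8,-0.1],"delta_rot": [0,-1.52,-0.38],"fingers": 0.15},{"travel": [-15.6,27.8,-0.1],"delta_rot": [0,-1.52,-0.38],"fingers": 0.15},{"travel": [-15.6,27.8,-0.1],"delta_rot": [0,-1.52,-0.38],"fingers": 0.15},{"travel": [-15.6,27.8,-0.1],"delta_rot": [0,-1.52,-0.38],"fingers": 0.15},{"travel": [0,0,0],"delta_rot": [0,0,0],"fingers": 0.15}])

```text
clock: 19.9
eef_pos: [661.9, -184.5, 139.3]
eef_rot: [3.14, -0.088, 1.627]
wrist_force: [-1.1, -0.7, -0.3]
finger_gap: 40.5
```

```bash
python3 - <<'E'
from h import *
st(); T=Ttool()
c=shot('wrist'); save(c,'w6'); np.save('w6.npy',cloud(c)); P=cloud(c)
for t in ['shim_tab','shim_pad','front_foot','bar_grip']:
    print(t,[(round(d['confidence'],2),np.round(w(c,d['at']),1).tolist()) for d in tip_of(t,'wrist')])
T=go(T,5,pose([661,-184,36],[180,-5,93.2]))
z=P[...,2]; im=cv2.cvtColor(c['color'],cv2.COLOR_RGB2HSV); yel=(im[...,1]>110)&(im[...,0]>15)&(im[...,0]<38)
for nm,lo,hi in [('plate',5,11),('tab',51,57)]:
    q=P[yel&(z>lo)&(z<hi)&(np.hypot(P[...,0]-661,P[...,1]+165)<75)]
    if len(q)>20: r=cv2.minAreaRect(q[:,:2].astype(np.float32)); print(nm,len(q),np.round(r[0],1),np.round(r[1],1),round(r[2],1))
E
```

```text
19.9 [ 661.9 -184.5  139.3] [179.89  -5.02  93.21] F [-1.1 -0.7 -0.3] M [-0.06 -0.1  -0.02] gap 40.5 q [-0.35  0.7   1.14  0.08  1.34 -0.43]
shim_tab [(0.85, [659.5, -179.0, 34.9])]
shim_pad [(0.65, [663.0, -135.0, 8.0])]
front_foot [(0.65, [663.1, -133.6, 8.5])]
bar_grip [(0.61, [488.4, -73.8, 46.5])]
5 x travel [-1.7, -0.2, 20.6] rot [0.02, -0.0, 0.0]
   -> [ 661. -184.   36.]
plate 5940 [ 662.1 -157. ] [100.1  43.9] 87.0
tab 997 [ 660.8 -181.8] [40.3 12. ] 87.0
```

View pics/w6.png

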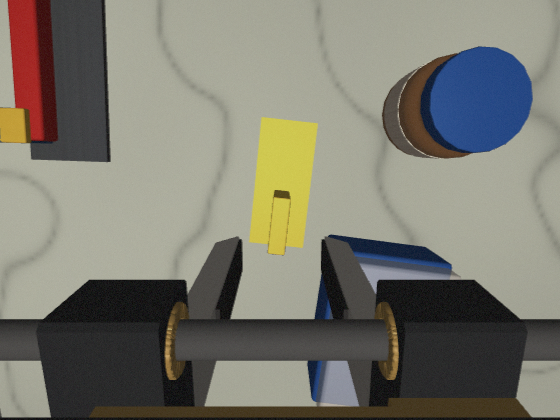

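The bar stays hooked under the lip (upper left). The shim at (280,180) is yawed 87°, not 93°, so I correct the gripper yaw as I descend.

```bash
python3 - <<'E'
from h import *
T=Ttool(); T=go(T,6,pose([660.7,-184,36],[180,-5,87]))
E
```

```text
6 x travel [-1.5, -0.0, 17.4] rot [-0.06, -0.0, 1.03]
   -> [ 660.9 -183.9   36. ]
```

Emit:
send_rows(plan=[{"travel": [-1.5,0,17.4],"delta_rot": [-0.06,0,1.03],"fingers": 0.15},{"travel": [-1.5,0,17.4],"delta_rot": [-0.06,0,1.03],"fingers": 0.15},{"travel": [-1.5,0,17.4],"delta_rot": [-0.06,0,1.03],"fingers": 0.15},{"travel": [-1.5,0,17.4],"delta_rot": [-0.06,0,1.03],"fingers": 0.15},{"travel": [-1.5,0,17.4],"delta_rot": [-0.06,0,1.03],"fingers": 0.15},{"travel": [-1.5,0,17.4],"delta_rot": [-0.06,0,1.03],"fingers": 0.15},{"travel": [0,0,0],"delta_rot": [0,0,0],"fingers": 1},{"travel": [0,0,0],"delta_rot": [0,0,0],"fingers": 1},{"travel": [0,0,0],"delta_rot": [0,0,0],"fingers": 1},{"travel": [0,0,0],"delta_rot": [0,0,0],"fingers": 1}], grip_force=40)

```text
clock: 21.4
eef_pos: [661.7, -184.2, 36.5]
eef_rot: [3.141, -0.087, 1.519]
wrist_force: [-0.7, -0.3, 3.9]
finger_gap: 11.8
```

```bash
python3 - <<'E'
from h import *
st(); T=Ttool(); P=np.load('w4.npy'); im=cv2.imread('pics/w4.png')
# foot seen in w4: dark blob near (422,40)
U,V=np.meshgrid(np.arange(560),np.arange(420)); g=im.max(2)
m=(U>395)&(U<450)&(V>25)&(V<50)&(g<45); q=P[m]; print(m.sum(),np.percentile(q,[2,50,98],axis=0).round(1).tolist())
# slab front face line in w4
for u in (220,330,380,470,520):
    col=P[:70,u]; k=np.where((col[:,2]>38)&(col[:,2]<70))[0]; print(u,col[k[-1]].round(1), col[k[-3]].round(1))
E
```

```text
21.4 [ 661.7 -184.2   36.5] [179.96  -4.99  87.02] F [-0.7 -0.3  3.9] M [-0.    0.15 -0.01] gap 11.8 q [-0.36  0.8   1.22  0.09  1.15 -0.34]
206 [[554.2, 51.2, 15.6], [565.1, 64.2, 19.1], [574.6, 67.1, 46.1]]
220 [462.4  16.2  54. ] [455.5  51.3  46.4]
330 [511.7  51.3  46.2] [511.4  51.4  47.8]
380 [537.3  51.4  45.7] [536.6  50.7  48.7]
470 [583.2  51.1  46. ] [581.6  50.2  49.3]
520 [608.6  51.3  46.2] [606.8  50.7  49.1]
```

```bash
python3 - <<'E'
from h import *
T=Ttool(); U=T.copy(); U[2,3]+=30; T=go(T,2,U)
T=go(T,6,pose([568,-50,66],[180,-5,90])); 
for n in ['side','top']:
    c=shot(n)
    for t in ['front_foot','pry_edge']: print(n,t,[(round(d['confidence'],2),np.round(w(c,d['at']),1).tolist()) for d in tip_of(t,n)])
    if n=='side':
        m=masks_of('front_foot','side'); P=cloud(c)
        im=c['color']; save(c,'s7')
        h,wd=c['z_map'].shape; f=h/2/np.tan(np.radians(c['fov_y']/2))
        g=im.max(2); sub=(g<60); 
        print([ ''.join('#' if g[v,u]<50 else ('+' if g[v,u]<75 else '.') for u in range(270,310)) for v in range(190,212)])
        W=np.asarray(c['W'])
        def ray(u,v,z0):
            d=W[:3,:3]@np.array([(u-c['cx'])/f,-(v-c['cy'])/f,-1]); o=W[:3,3]; return o+d*(z0-o[2])/d[2]
        for uv in [(278,200),(284,203),(289,200)]: print(uv,ray(*uv,15).round(1))
E
```

```text
2 x travel [1.3, 0.0, -14.9] rot [-0.0, 0.0, 0.0]
   -> [ 661.7 -184.2   66.4]
6 x travel [21.8, -16.3, 2.0] rot [0.05, 0.0, -0.5]
   -> [567.9 -50.   65.8]
side front_foot [(0.71, [570.8, 78.3, 15.1])]
side pry_edge [(0.71, [482.2, 51.9, 44.0])]
['............................+.++..+..+++', '....................+....+++............', '.......+................................', '............+..+++......................', '..........+#######+.....................', '..........########+.....................', '..........########+.....................', '..........+######+......................', '.............+++........................', '........................................', '........................................', '........................................', '........................................', '........................................', '..............................+###+###..', '............................++++++++++#.', '............................+++++++++++#', '............................++++.+++++++', '............................++++++++++++', '............................+++#++++++++', '............................+.++++++++++', '............................++++++++++++']
(278, 200) [548.1  59.8  15. ]
(284, 203) [564.2  42.6  15. ]
(289, 200) [580.6  55.5  15. ]
top front_foot [(0.82, [567.9, 73.5, 10.0]), (0.16, [768.9, -96.6, 41.6])]
top pry_edge [(0.68, [483.1, 49.5, 41.1])]
```

Emit:
send_rows(plan=[{"travel": [1.3,0,-15],"delta_rot": [0,0,0],"fingers": 1},{"travel": [1.3,0,-15],"delta_rot": [0,0,0],"fingers": 1},{"travel": [21.8,-16.3,2],"delta_rot": [0,0,-0.5],"fingers": 1},{"travel": [21.8,-16.3,2],"delta_rot": [0,0,-0.5],"fingers": 1},{"travel": [21.8,-16.3,2],"delta_rot": [0,0,-0.5],"fingers": 1},{"travel": [21.8,-16.3,2],"delta_rot": [0,0,-0.5],"fingers": 1},{"travel": [21.8,-16.3,2],"delta_rot": [0,0,-0.5],"fingers": 1},{"travel": [21.8,-16.3,2],"delta_rot": [0,0,-0.5],"fingers": 1},{"travel": [0,0,0],"delta_rot": [0,0,0],"fingers": 1}])

```text
clock: 22.88
eef_pos: [567.3, -48.8, 66.2]
eef_rot: [3.137, -0.087, 1.573]
wrist_force: [0.9, -0.9, -1.1]
finger_gap: 11.6
```

```bash
python3 - <<'E'
from h import *
st(); T=Ttool(); c=shot('wrist'); save(c,'w8'); P=cloud(c); np.save('w8.npy',P)
z=P[...,2]; im=cv2.cvtColor(c['color'],cv2.COLOR_RGB2HSV); yel=(im[...,1]>110)&(im[...,0]>15)&(im[...,0]<38)
q=P[yel&(z>25)&(z<60)&(P[...,1]>-40)&(P[...,0]>530)]; r=cv2.minAreaRect(q[:,:2].astype(np.float32)); print(len(q),np.round(r[0],1),np.round(r[1],1),round(r[2],1),np.percentile(q[:,2],[5,50,95]))
for t in ['front_foot','pry_edge','shim_pad']: print(t,[(round(d['confidence'],2),np.round(w(c,d['at']),1).tolist()) for d in tip_of(t,'wrist')])
T=go(T,3,pose([567,-50,37],[180,-5,90]))
E
```

```text
22.88 [567.3 -48.8  66.2] [179.72  -5.    90.11] F [ 0.9 -0.9 -1.1] M [-0.16 -0.12  0.  ] gap 11.6 q [-0.19  0.52  1.61  0.1   1.03 -0.24]
10776 [567.9  -5.7] [44.1 68.6] 0.0 [36.5251752  37.61291855 38.79094953]
front_foot []
pry_edge [(0.85, [481.0, 52.1, 39.6])]
shim_pad [(0.73, [571.0, -0.6, 34.1])]
3 x travel [-1.2, -0.1, 9.6] rot [0.09, -0.0, 0.04]
   -> [567.1 -49.9  37.2]
```

View pics/w8.png

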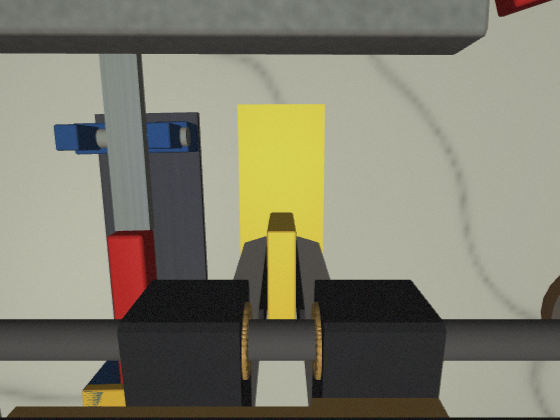

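The shim is square (0.0°) and centred at x≈568, with the slab front face ahead at row ~45. Next: lower it to the bench and push.

Emit:
send_rows(plan=[{"travel": [-0.9,0,9.8],"delta_rot": [0,0,0],"fingers": 1},{"travel": [-0.9,0,9.8],"delta_rot": [0,0,0],"fingers": 1},{"travel": [-0.8,0,9.6],"delta_rot": [0,0,0],"fingers": 1},{"travel": [0,0,0],"delta_rot": [0,0,0],"fingers": 1},{"travel": [8,0,0.7],"delta_rot": [0,0,0],"fingers": 1},{"travel": [8,0,0.7],"delta_rot": [0,0,0],"fingers": 1},{"travel": [8,0,0.7],"delta_rot": [0,0,0],"fingers": 1},{"travel": [8,0,0.7],"delta_rot": [0,0,0],"fingers": 1},{"travel": [8,0,0.7],"delta_rot": [0,0,0],"fingers": 1},{"travel": [8,0,0.7],"delta_rot": [0,0,0],"fingers": 1},{"travel": [8,0,0.7],"delta_rot": [0,0,0],"fingers": 1},{"travel": [8,0,0.7],"delta_rot": [0,0,0],"fingers": 1},{"travel": [4,0,0.3],"delta_rot": [0,0,0],"fingers": 1},{"travel": [2,0,0.2],"delta_rot": [0,0,0],"fingers": 1},{"travel": [0,0,0],"delta_rot": [0,0,0],"fingers": 1}])

```text
clock: 24.95
eef_pos: [567.8, 20.3, 35.8]
eef_rot: [3.138, -0.087, 1.571]
wrist_force: [0.7, 0.5, -2.1]
finger_gap: 12.1
```

```bash
python3 - <<'E'
from h import *
st(); c=shot('wrist'); save(c,'w9'); P=cloud(c); z=P[...,2]
m=(z>40)&(P[...,1]>44)&(P[...,1]<60)&(P[...,0]>540)&(P[...,0]<595); print(m.sum(), [np.round(P[v,282],1).tolist() for v in range(0,300,15)])
E
```

```text
24.95 [567.8  20.3  35.8] [179.77  -5.01  90.02] F [ 0.7  0.5 -2.1] M [-0.13 -0.09  0.01] gap 12.1 q [-0.07  0.56  1.63  0.11  0.95 -0.13]
14968 [[568.4, 123.7, 69.5], [568.4, 119.1, 69.6], [568.4, 114.4, 69.6], [568.4, 109.5, 70.4], [568.4, 104.7, 70.8], [568.4, 99.9, 70.8], [568.3, 94.9, 71.7], [568.3, 90.0, 72.2], [568.3, 85.1, 72.1], [568.3, 80.1, 71.6], [568.3, 75.1, 72.5], [568.3, 70.0, 71.9], [568.3, 64.9, 72.1], [568.3, 59.6, 71.7], [568.3, 54.6, 73.2], [568.6, 43.0, 42.9], [568.5, 39.2, 54.2], [568.5, 33.0, 54.3], [568.5, 26.5, 54.0], [568.5, 20.6, 55.3]]
```

Emit:
send_rows(plan=[{"travel": [1,0,0.1],"delta_rot": [0,0,0],"fingers": 1},{"travel": [1,0,0.1],"delta_rot": [0,0,0],"fingers": 1},{"travel": [1,0,0.1],"delta_rot": [0,0,0],"fingers": 1},{"travel": [1,0,0.1],"delta_rot": [0,0,0],"fingers": 1},{"travel": [1,0,0.1],"delta_rot": [0,0,0],"fingers": 1},{"travel": [0.6,0,0],"delta_rot": [0,0,0],"fingers": 1}])

```text
clock: 25.75
eef_pos: [567.8, 26.0, 35.8]
eef_rot: [3.137, -0.087, 1.571]
wrist_force: [-0.0, 0.6, -1.2]
finger_gap: 12.1
```

Emit:
send_rows(plan=[{"travel": [0.6,0,0],"delta_rot": [0,0,0],"fingers": 1},{"travel": [0.6,0,0],"delta_rot": [0,0,0],"fingers": 1},{"travel": [0,0,0],"delta_rot": [0,0,0],"fingers": 1}])

```text
clock: 26.12
eef_pos: [567.8, 27.2, 35.9]
eef_rot: [3.137, -0.087, 1.571]
wrist_force: [0.3, -0.4, -1.3]
finger_gap: 11.6
```

Emit:
send_rows(plan=[{"travel": [0.6,0,0],"delta_rot": [0,0,0],"fingers": 1},{"travel": [0.6,0,0],"delta_rot": [0,0,0],"fingers": 1},{"travel": [0,0,0],"delta_rot": [0,0,0],"fingers": 1}])

```text
clock: 26.5
eef_pos: [567.8, 28.0, 36.0]
eef_rot: [3.137, -0.087, 1.571]
wrist_force: [-0.1, -4.4, -1.4]
finger_gap: 11.5
```

Emit:
send_rows(plan=[{"travel": [0.6,0,0],"delta_rot": [0,0,0],"fingers": 1},{"travel": [0,0,0],"delta_rot": [0,0,0],"fingers": 1}])

```text
clock: 26.75
eef_pos: [567.8, 28.1, 36.0]
eef_rot: [3.137, -0.086, 1.571]
wrist_force: [-1.1, -8.7, -1.4]
finger_gap: 11.4
```

Emit:
send_rows(plan=[{"travel": [0,0,0],"delta_rot": [0,0,0],"fingers": 0.6},{"travel": [0,0,0],"delta_rot": [0,0,0],"fingers": 0.3},{"travel": [0,0,0],"delta_rot": [0,0,0],"fingers": 0.3},{"travel": [0,0,-20],"delta_rot": [0,0,0],"fingers": 0.3},{"travel": [0,0,-30],"delta_rot": [0,0,0],"fingers": 0.3},{"travel": [0,0,-35],"delta_rot": [0,0,0],"fingers": 0.3},{"travel": [0,0,-35],"delta_rot": [0,0,0],"fingers": 0.2},{"travel": [0,0,0],"delta_rot": [0,0,0],"fingers": 0.15}])

```text
clock: 27.75
eef_pos: [568.3, 18.4, 158.2]
eef_rot: [3.133, -0.087, 1.571]
wrist_force: [-0.1, 0.3, -0.4]
finger_gap: 39.5
```

```bash
python3 - <<'E'
from h import *
st(); T=Ttool()
c=shot('wrist'); P=cloud(c); save(c,'w10'); z=P[...,2]; im=cv2.cvtColor(c['color'],cv2.COLOR_RGB2HSV); yel=(im[...,1]>110)&(im[...,0]>15)&(im[...,0]<38)
for nm,lo,hi in [('plate',5,11),('tab',51,57)]:
    q=P[yel&(z>lo)&(z<hi)&(np.hypot(P[...,0]-568,P[...,1]-20)<60)]
    if len(q)>20: r=cv2.minAreaRect(q[:,:2].astype(np.float32)); print(nm,len(q),np.round(r[0],1),np.round(r[1],1),round(r[2],1),np.percentile(q,[1,99],axis=0).round(1).tolist())
G=pose([491.3,-73.6,59.7],[180,-14.1,90.9]); A=G.copy(); A[:3,3]-=G[:3,2]*100
T=go(T,6,A); T=go(T,5,G)
c=shot('side'); save(c,'s10',(200,130,340,270),4)
E
```

```text
27.75 [568.3  18.4 158.2] [179.49  -5.    90.04] F [-0.1  0.3 -0.4] M [-0.11 -0.14 -0.  ] gap 39.5 q [-0.07  0.4   1.55  0.09  1.19 -0.11]
plate 1654 [568.8  25.5] [40.2 43.6] 89.9 [[547.1, 5.9, 6.2], [589.9, 45.5, 9.6]]
tab 841 [568.7  30.4] [38.7 11.1] 89.9 [[563.1, 11.3, 52.5], [574.1, 49.6, 55.4]]
6 x travel [-19.1, -12.9, -2.8] rot [0.11, 1.52, -0.14]
   -> [491.7 -97.8 156.9]
5 x travel [-0.0, 0.0, 20.0] rot [-0.0, -0.0, 0.01]
   -> [491.3 -73.4  60. ]
```

View pics/s10.png

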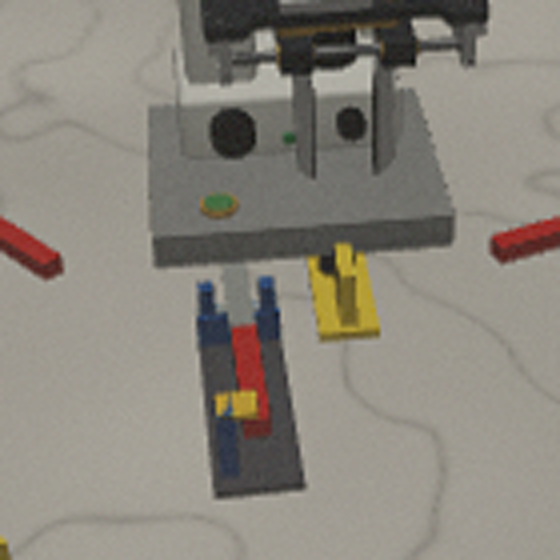

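Shim tab butts on the slab front (crop (345,262)); the bar is still hooked with its handle under the lip (238,405). Next I re-grasp the bar.

Emit:
send_rows(plan=[{"travel": [-19.1,-12.9,-2.8],"delta_rot": [0.1,1.52,-0.14],"fingers": 0.15},{"travel": [-19.1,-12.9,-2.8],"delta_rot": [0.1,1.52,-0.14],"fingers": 0.15},{"travel": [-19.1,-12.9,-2.8],"delta_rot": [0.1,1.52,-0.14],"fingers": 0.15},{"travel": [-19.1,-12.9,-2.8],"delta_rot": [0.1,1.52,-0.14],"fingers": 0.15},{"travel": [-19.1,-12.9,-2.8],"delta_rot": [0.1,1.52,-0.14],"fingers": 0.15},{"travel": [-19.1,-12.9,-2.8],"delta_rot": [0.1,1.52,-0.14],"fingers": 0.15},{"travel": [0,0,0],"delta_rot": [0,0,0],"fingers": 0.15}])

```text
clock: 28.72
eef_pos: [489.8, -98.5, 153.4]
eef_rot: [-3.136, -0.247, 1.583]
wrist_force: [-0.1, -0.1, 0.1]
finger_gap: 39.8
```

```bash
python3 - <<'E'
from h import *
st(); T=Ttool(); c=shot('wrist'); P=cloud(c); z=P[...,2]; im=cv2.cvtColor(c['color'],cv2.COLOR_RGB2HSV)
red=(im[...,1]>130)&((im[...,0]<8)|(im[...,0]>172))&(np.hypot(P[...,0]-491,P[...,1]+75)<80)
q=P[red&(z>49)&(z<58)]; r=cv2.minAreaRect(q[:,:2].astype(np.float32)); print(len(q),np.round(r[0],1),np.round(r[1],1),round(r[2],1),np.percentile(q,[1,99],axis=0).round(1).tolist())
A=np.c_[q[:,1],np.ones(len(q))]; print('slope z vs y',np.linalg.lstsq(A,q[:,2],rcond=None)[0])
A=np.c_[q[:,1],np.ones(len(q))]; print('axis x vs y',np.linalg.lstsq(A,q[:,0],rcond=None)[0])
T=go(T,5,pose([491.3,-73.6,59.7],[180,-14.1,90.9]))
E
```

```text
28.73 [489.8 -98.5 153.4] [-179.65  -14.18   90.72] F [-0.1 -0.1  0.1] M [-0.14 -0.13 -0.04] gap 39.8 q [-0.39  0.31  1.7   0.24  1.24 -0.49]
2838 [492.5 -84.3] [17.6 97.8] 0.8 [[483.4, -130.3, 51.9], [501.6, -37.0, 55.4]]
slope z vs y [-5.44754848e-03  5.32549510e+01]
axis x vs y [-5.56511329e-02  4.88460461e+02]
5 x travel [0.2, 0.4, 19.4] rot [-0.06, -0.02, -0.03]
   -> [491.2 -73.8  59.6]
```

Emit:
send_rows(plan=[{"travel": [0.2,0.5,19.4],"delta_rot": [0,0,0],"fingers": 0.15},{"travel": [0.2,0.5,19.4],"delta_rot": [0,0,0],"fingers": 0.15},{"travel": [0.2,0.5,19.4],"delta_rot": [0,0,0],"fingers": 0.15},{"travel": [0.2,0.5,19.4],"delta_rot": [0,0,0],"fingers": 0.15},{"travel": [0.2,0.5,19.4],"delta_rot": [0,0,0],"fingers": 0.15},{"travel": [0,0,0],"delta_rot": [0,0,0],"fingers": 0.4},{"travel": [0,0,0],"delta_rot": [0,0,0],"fingers": 1},{"travel": [0,0,0],"delta_rot": [0,0,0],"fingers": 1},{"travel": [0,0,0],"delta_rot": [0,0,0],"fingers": 1}], grip_force=60)

```text
clock: 29.9
eef_pos: [492.5, -73.0, 61.4]
eef_rot: [-3.138, -0.247, 1.586]
wrist_force: [-2.1, 2.5, 6.5]
finger_gap: 17.2
```

```bash
sed -i 's/^ALPHA=.*/ALPHA=14.2/; s/^BT=.*/BT=np.array([1.7,0,14.5])/' h.py; python3 - <<'E'
from h import *
st(); T=Ttool(); print([x.round(1).tolist() for x in bar_now(T)])
k=dict(s=55.5)
T=go(T,5,bar_tool(-2.2,-.3,-.5,**k)); T=go(T,8,bar_tool(-2.2,8,-.5,**k)); print([x.round(1).tolist() for x in bar_now(T)])
E
```

```text
29.9 [492.5 -73.   61.4] [-179.81  -14.13   90.89] F [-2.1  2.5  6.5] M [0.46 0.39 0.32] gap 17.2 q [-0.34  0.43  1.78  0.27  1.03 -0.5 ]
[[492.6, -74.8, 46.9], [490.4, 67.2, 41.2], [493.5, -132.8, 47.0]]
5 x travel [-0.4, -0.3, 1.1] rot [-0.04, 0.45, 0.02]
   -> [491.  -73.6  55.6]
8 x travel [0.0, 1.5, -0.0] rot [0.29, 0.0, -1.0]
   -> [503.  -72.7  55.6]
[[503.2, -73.8, 41.0], [480.7, 66.5, 40.9], [512.4, -131.0, 38.8]]
```

```bash
sed -i 's/^BT=.*/BT=np.array([1.7,0,16.3])/' h.py; python3 - <<'E'
from h import *
T=Ttool(); print([x.round(1).tolist() for x in bar_now(T)])
k=dict(s=55.5)
T=go(T,5,bar_tool(-2.2,-.2,-.5,**k)); T=go(T,8,bar_tool(-2.2,8,-.5,**k)); print([x.round(1).tolist() for x in bar_now(T)])
E
```

```text
[[492.6, -74.8, 45.1], [490.4, 67.2, 39.4], [493.5, -132.8, 45.2]]
5 x travel [-0.3, -0.3, 0.7] rot [-0.04, 0.45, -0.0]
   -> [491.  -73.6  57.6]
8 x travel [0.0, 1.5, 0.0] rot [0.29, 0.0, -0.99]
   -> [503.  -72.7  57.6]
[[503.2, -73.7, 41.3], [480.6, 66.6, 41.2], [512.4, -131.0, 39.1]]
```

Press down first, and check.

Emit:
send_rows(plan=[{"travel": [-0.3,0,0.8],"delta_rot": [0,0.45,0],"fingers": 1},{"travel": [-0.3,0,0.8],"delta_rot": [0,0.45,0],"fingers": 1},{"travel": [-0.3,0,0.8],"delta_rot": [0,0.45,0],"fingers": 1},{"travel": [-0.3,0,0.8],"delta_rot": [0,0.45,0],"fingers": 1},{"travel": [-0.3,0,0.8],"delta_rot": [0,0.45,0],"fingers": 1},{"travel": [0,0,0],"delta_rot": [0,0,0],"fingers": 1}])

```text
clock: 30.65
eef_pos: [492.9, -73.9, 57.7]
eef_rot: [-3.139, -0.286, 1.586]
wrist_force: [-3.5, -1.2, 11.9]
finger_gap: 17.6
```

```bash
python3 - <<'E'
from h import *
st(); T=Ttool(); print([x.round(1).tolist() for x in bar_now(T)])
c=shot('wrist'); P=cloud(c); 
for v in (40,80,120,160,200,220,240,260,280,300,375,385): print(v,P[v,282].round(1).tolist())
T=go(T,8,bar_tool(-2.2,8,-.5,s=55.5))
E
```

```text
30.65 [492.9 -73.9  57.7] [-179.88  -16.36   90.89] F [-3.5 -1.2 11.9] M [0.42 0.71 0.53] gap 17.6 q [-0.36  0.45  1.78  0.31  1.05 -0.54]
[[492.9, -74.9, 41.3], [490.7, 67.1, 41.2], [493.8, -132.9, 39.1]]
40 [492.0, 41.1, 43.3]
80 [492.3, 20.6, 42.8]
120 [492.7, 0.2, 41.8]
160 [493.0, -20.3, 41.8]
200 [493.3, -41.2, 51.4]
220 [493.4, -50.8, 50.9]
240 [493.6, -60.4, 50.2]
260 [493.8, -70.0, 49.8]
280 [493.9, -79.5, 49.7]
300 [494.1, -89.1, 49.2]
375 [494.5, -120.1, 60.1]
385 [494.6, -124.7, 59.5]
8 x travel [0.1, 1.3, 0.0] rot [0.27, 0.0, -0.98]
   -> [503.2 -72.3  57.9]
```

Emit:
send_rows(plan=[{"travel": [0,1.4,0],"delta_rot": [0.27,0,-1],"fingers": 1},{"travel": [0,1.4,0],"delta_rot": [0.27,0,-1],"fingers": 1},{"travel": [0,1.4,0],"delta_rot": [0.27,0,-1],"fingers": 1},{"travel": [0,1.4,0],"delta_rot": [0.27,0,-1],"fingers": 1},{"travel": [0,1.4,0],"delta_rot": [0.27,0,-1],"fingers": 1},{"travel": [0,1.4,0],"delta_rot": [0.27,0,-1],"fingers": 1},{"travel": [0,1.4,0],"delta_rot": [0.27,0,-1],"fingers": 1},{"travel": [0,1.4,0],"delta_rot": [0.27,0,-1],"fingers": 1},{"travel": [0,0,0],"delta_rot": [0,0,0],"fingers": 1}])

```text
clock: 31.82
eef_pos: [504.6, -73.0, 57.8]
eef_rot: [3.139, -0.285, 1.731]
wrist_force: [-0.2, 0.2, 11.4]
finger_gap: 17.5
```

```bash
python3 - <<'E'
from h import *
st(); T=Ttool(); print([x.round(1).tolist() for x in bar_now(T)])
T=go(T,16,bar_tool(10,8,0,s=55.5)); print([x.round(1).tolist() for x in bar_now(T)])
T=go(T,16,bar_tool(20,8,0,s=55.5));print([x.round(1).tolist() for x in bar_now(T)])
T=go(T,10,bar_tool(29,8,0,s=55.5))
E
```

```text
31.82 [504.6 -73.   57.8] [179.87 -16.35  99.19] F [-0.2  0.2 11.4] M [ 0.42  0.05 -0.37] gap 17.5 q [-0.34  0.48  1.72  0.28  1.09 -0.65]
[[504.8, -74.0, 41.4], [482.1, 66.3, 41.2], [514.1, -131.2, 39.3]]
16 x travel [0.7, -0.1, -1.0] rot [0.01, -0.76, 0.0]
   -> [501.8 -65.3  75.5]
[[502.5, -69.7, 59.8], [480.3, 67.4, 29.7], [511.6, -126.1, 69.9]]
16 x travel [0.5, 0.0, -0.9] rot [-0.0, -0.62, 0.0]
   -> [500.5 -57.3  89.9]
[[501.6, -64.3, 75.1], [480.6, 65.6, 21.5], [510.3, -118.2, 94.9]]
10 x travel [0.7, 0.0, -1.2] rot [-0.0, -0.91, 0.01]
   -> [499.1 -48.5 100.5]
```

Emit:
send_rows(plan=[{"travel": [0.7,0,-1],"delta_rot": [0,-0.76,0],"fingers": 1},{"travel": [0.7,0,-1],"delta_rot": [0,-0.76,0],"fingers": 1},{"travel": [0.7,0,-1],"delta_rot": [0,-0.76,0],"fingers": 1},{"travel": [0.7,0,-1],"delta_rot": [0,-0.76,0],"fingers": 1},{"travel": [0.7,0,-1],"delta_rot": [0,-0.76,0],"fingers": 1},{"travel": [0.7,0,-1],"delta_rot": [0,-0.76,0],"fingers": 1},{"travel": [0.7,0,-1],"delta_rot": [0,-0.76,0],"fingers": 1},{"travel": [0.7,0,-1],"delta_rot": [0,-0.76,0],"fingers": 1},{"travel": [0.7,0,-1],"delta_rot": [0,-0.76,0],"fingers": 1},{"travel": [0.7,0,-1],"delta_rot": [0,-0.76,0],"fingers": 1},{"travel": [0.7,0,-1],"delta_rot": [0,-0.76,0],"fingers": 1},{"travel": [0.7,0,-1],"delta_rot": [0,-0.76,0],"fingers": 1},{"travel": [0.7,0,-1],"delta_rot": [0,-0.76,0],"fingers": 1},{"travel": [0.7,0,-1],"delta_rot": [0,-0.76,0],"fingers": 1},{"travel": [0.7,0,-1],"delta_rot": [0,-0.76,0],"fingers": 1},{"travel": [0.7,0,-1],"delta_rot": [0,-0.76,0],"fingers": 1}])

```text
clock: 33.83
eef_pos: [503.9, -66.0, 75.7]
eef_rot: [3.138, -0.07, 1.731]
wrist_force: [3.5, -7.4, 4.8]
finger_gap: 17.3
```

```bash
python3 - <<'E'
from h import *
st(); T=Ttool(); print([x.round(1).tolist() for x in bar_now(T)])
T=go(T,14,bar_tool(19,8,0,s=55.5))
E
```

```text
33.83 [503.9 -66.   75.7] [179.77  -4.03  99.16] F [ 3.5 -7.4  4.8] M [-1.26 -0.76 -0.28] gap 17.3 q [-0.24  0.4   1.77  0.08  1.   -0.44]
[[504.6, -70.5, 60.0], [482.5, 66.5, 29.5], [513.7, -126.9, 70.2]]
14 x travel [0.5, -0.1, -0.9] rot [0.02, -0.63, 0.0]
   -> [501.4 -59.3  88.3]
```

Emit:
send_rows(plan=[{"travel": [0.5,0,-0.9],"delta_rot": [0,-0.63,0],"fingers": 1},{"travel": [0.5,0,-0.9],"delta_rot": [0,-0.63,0],"fingers": 1},{"travel": [0.5,0,-0.9],"delta_rot": [0,-0.63,0],"fingers": 1},{"travel": [0.5,0,-0.9],"delta_rot": [0,-0.63,0],"fingers": 1},{"travel": [0.5,0,-0.9],"delta_rot": [0,-0.63,0],"fingers": 1},{"travel": [0.5,0,-0.9],"delta_rot": [0,-0.63,0],"fingers": 1},{"travel": [0.5,0,-0.9],"delta_rot": [0,-0.63,0],"fingers": 1},{"travel": [0.5,0,-0.9],"delta_rot": [0,-0.63,0],"fingers": 1},{"travel": [0.5,0,-0.9],"delta_rot": [0,-0.63,0],"fingers": 1},{"travel": [0.5,0,-0.9],"delta_rot": [0,-0.63,0],"fingers": 1},{"travel": [0.5,0,-0.9],"delta_rot": [0,-0.63,0],"fingers": 1},{"travel": [0.5,0,-0.9],"delta_rot": [0,-0.63,0],"fingers": 1},{"travel": [0.5,0,-0.9],"delta_rot": [0,-0.63,0],"fingers": 1},{"travel": [0.5,0,-0.9],"delta_rot": [0,-0.63,0],"fingers": 1},{"travel": [0,0,0],"delta_rot": [0,0,0],"fingers": 1}])

```text
clock: 35.7
eef_pos: [501.1, -57.7, 86.9]
eef_rot: [-3.141, 0.08, 1.732]
wrist_force: [-0.6, 1.3, -1.9]
finger_gap: 17.2
```

```bash
python3 - <<'E'
from h import *
st(); T=Ttool(); print([x.round(1).tolist() for x in bar_now(T)])
c=shot('wrist'); P=cloud(c); save(c,'w11')
for v in (0,10,20,30,40,60,80,120,160,200,240,280,385): print(v,P[v,282].round(1).tolist())
for d in (10,60): T2=go(T,6 if d==10 else 8,bar_tool(20,8,1.5,back=d,s=55.5))
E
```

```text
35.7 [501.1 -57.7  86.9] [-179.96    4.6    99.23] F [-0.6  1.3 -1.9] M [ 0.35 -0.1  -0.02] gap 17.2 q [-0.15  0.36  1.8  -0.09  0.96 -0.26]
[[502.2, -64.5, 72.0], [480.9, 66.4, 21.0], [511.0, -118.7, 90.7]]
0 [483.7, 55.5, 64.7]
10 [484.3, 51.8, 64.5]
20 [484.7, 49.5, 53.6]
30 [485.0, 48.0, 32.5]
40 [485.7, 43.2, 34.0]
60 [487.3, 33.8, 36.1]
80 [488.8, 24.2, 39.0]
120 [491.9, 5.1, 45.8]
160 [495.0, -14.0, 52.1]
200 [497.5, -29.6, 69.7]
240 [500.4, -47.8, 75.3]
280 [503.4, -65.9, 81.2]
385 [511.0, -113.2, 97.2]
6 x travel [-1.7, -0.0, -1.1] rot [-0.0, -0.2, 0.02]
   -> [502.6 -67.2  94.4]
8 x travel [-7.3, -0.0, -2.4] rot [-0.0, -0.15, 0.02]
   -> [ 510.1 -113.4  111.2]
```

View pics/w11.png

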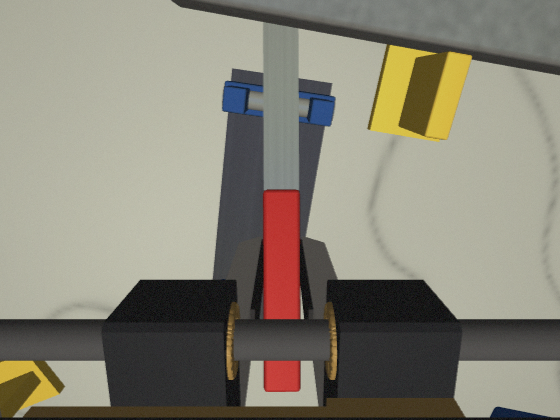

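The bar is unloaded (-1.9 N, about its own weight), the slab rests level on the shim, and the shim tab touches its front face (450,50). I withdraw the bar along its axis.

Emit:
send_rows(plan=[{"travel": [-2.9,0,-0.8],"delta_rot": [0,0,0],"fingers": 1},{"travel": [-4.8,0,-1.2],"delta_rot": [0,0,0],"fingers": 1},{"travel": [-4.8,0,-1.2],"delta_rot": [0,0,0],"fingers": 1},{"travel": [-4.8,0,-1.2],"delta_rot": [0,0,0],"fingers": 1},{"travel": [-4.8,0,-1.2],"delta_rot": [0,0,0],"fingers": 1},{"travel": [-4.8,0,-1.2],"delta_rot": [0,0,0],"fingers": 1},{"travel": [-4.8,0,-1.2],"delta_rot": [0,0,0],"fingers": 1},{"travel": [-4.8,0,-1.2],"delta_rot": [0,0,0],"fingers": 1},{"travel": [-9.6,0,-3],"delta_rot": [0,0,0],"fingers": 1},{"travel": [-9.6,0,-3],"delta_rot": [0,0,0],"fingers": 1},{"travel": [-9.6,0,-3],"delta_rot": [0,0,0],"fingers": 1},{"travel": [-9.6,0,-3],"delta_rot": [0,0,0],"fingers": 1},{"travel": [0,0,-25],"delta_rot": [0,0,0],"fingers": 1},{"travel": [0,0,-35],"delta_rot": [0,0,0],"fingers": 1},{"travel": [0,0,-35],"delta_rot": [0,0,0],"fingers": 1},{"travel": [0,0,0],"delta_rot": [0,0,0],"fingers": 1}])

```text
clock: 37.75
eef_pos: [512.5, -122.8, 210.8]
eef_rot: [3.138, 0.082, 1.731]
wrist_force: [0.9, 0.5, -4.4]
finger_gap: 17.5
```

```bash
sed -i 's/^ALPHA=.*/ALPHA=13.3/' h.py; python3 - <<'E'
from h import *
st(); T=Ttool(); c=shot('wrist'); P=cloud(c)
e=R.from_matrix(T[:3,:3]).as_euler('xyz',degrees=True)
Rb=R.from_euler('xyz',[0,e[1]+ALPHA,e[2]],degrees=True).as_matrix(); g=T[:3,3]-Rb@BT; Q=(P-g)@Rb
for v in (10,50,100,150,180,186,192,200,240,280,300,385): print(v,Q[v,282].round(1).tolist())
A=pose([456,-290,130],[180,-13.3,3.5]); T=go(T,13,A); T=go(T,5,pose([456,-290,26],[180,-13.3,3.5]))
E
```

```text
37.75 [ 512.5 -122.8  210.8] [179.8    4.69  99.2 ] F [ 0.9  0.5 -4.4] M [-0.03 -0.14  0.03] gap 17.5 q [-0.27  0.24  1.63 -0.08  1.23 -0.41]
10 [131.2, -1.3, -4.6]
50 [111.3, -1.2, -5.8]
100 [85.2, -1.2, -4.3]
150 [59.6, -1.1, -4.0]
180 [44.2, -1.1, -3.6]
186 [41.1, -1.1, -2.3]
192 [37.8, -1.0, 7.6]
200 [33.9, -1.0, 8.3]
240 [14.7, -1.0, 8.6]
280 [-4.6, -1.0, 8.3]
300 [-13.7, -0.9, 10.3]
385 [-54.2, -0.9, 10.6]
13 x travel [-15.1, 3.7, 5.5] rot [-0.54, 1.03, 7.37]
   -> [ 456.2 -290.4  129.8]
5 x travel [-4.8, -0.1, 20.2] rot [0.0, 0.01, -0.01]
   -> [ 456.  -289.9   26. ]
```

```bash
python3 - <<'E'
from h import *
T=Ttool()
A=pose([456,-290,130],[180,-14.6,3.5]); T=go(T,13,A); T=go(T,5,pose([456,-290,26.5],[180,-14.6,3.5]))
E
```

```text
13 x travel [-15.1, 3.7, 5.2] rot [-0.64, 1.11, 7.36]
   -> [ 456.1 -290.   129.7]
5 x travel [-5.2, -0.0, 20.0] rot [0.0, 0.01, 0.01]
   -> [ 456.1 -290.    26.4]
```

Emit:
send_rows(plan=[{"travel": [-15.1,3.7,5.2],"delta_rot": [-0.64,1.11,7.36],"fingers": 1},{"travel": [-15.1,3.7,5.2],"delta_rot": [-0.64,1.11,7.36],"fingers": 1},{"travel": [-15.1,3.7,5.2],"delta_rot": [-0.64,1.11,7.36],"fingers": 1},{"travel": [-15.1,3.7,5.2],"delta_rot": [-0.64,1.11,7.36],"fingers": 1},{"travel": [-15.1,3.7,5.2],"delta_rot": [-0.64,1.11,7.36],"fingers": 1},{"travel": [-15.1,3.7,5.2],"delta_rot": [-0.64,1.11,7.36],"fingers": 1},{"travel": [-15.1,3.7,5.2],"delta_rot": [-0.64,1.11,7.36],"fingers": 1},{"travel": [-15.1,3.7,5.2],"delta_rot": [-0.64,1.11,7.36],"fingers": 1},{"travel": [-15.1,3.7,5.2],"delta_rot": [-0.64,1.11,7.36],"fingers": 1},{"travel": [-15.1,3.7,5.2],"delta_rot": [-0.64,1.11,7.36],"fingers": 1},{"travel": [-15.1,3.7,5.2],"delta_rot": [-0.64,1.11,7.36],"fingers": 1},{"travel": [-15.1,3.7,5.2],"delta_rot": [-0.64,1.11,7.36],"fingers": 1},{"travel": [-15.1,3.7,5.2],"delta_rot": [-0.64,1.11,7.36],"fingers": 1},{"travel": [-5.2,0,20],"delta_rot": [0,0,0],"fingers": 1},{"travel": [-5.2,0,20],"delta_rot": [0,0,0],"fingers": 1},{"travel": [-5.2,0,20],"delta_rot": [0,0,0],"fingers": 1},{"travel": [-5.2,0,20],"delta_rot": [0,0,0],"fingers": 1},{"travel": [-3.9,0,15],"delta_rot": [0,0,0],"fingers": 1},{"travel": [0,0,0],"delta_rot": [0,0,0],"fingers": 1}])

```text
clock: 40.17
eef_pos: [454.8, -289.1, 29.7]
eef_rot: [-3.139, -0.25, 0.061]
wrist_force: [0.1, 0.2, -2.8]
finger_gap: 17.3
```

```bash
python3 - <<'E'
from h import *
st(); c=shot('side'); save(c,'s12'); P=cloud(c); z=P[...,2]; im=cv2.cvtColor(c['color'],cv2.COLOR_RGB2HSV)
b=(P[...,0]>495)&(P[...,0]<620)&(np.abs(P[...,1]+285)<25)&(z>4)
q=P[b]; A=np.c_[q[:,0]-550,np.ones(len(q))]; print(len(q),np.linalg.lstsq(A,q[:,2],rcond=None)[0], np.percentile(q,[2,98],axis=0).round(1).tolist())
E
```

```text
40.17 [ 454.8 -289.1   29.7] [-179.87  -14.35    3.48] F [ 0.1  0.2 -2.8] M [ 0.02  0.37 -0.03] gap 17.3 q [-0.72  0.45  1.86  0.28  0.68  0.59]
316 [-9.49092711e-04  9.02848645e+00] [[496.5, -294.0, 4.8], [592.1, -272.0, 12.4]]
```

Emit:
send_rows(plan=[{"travel": [-0.3,0,1],"delta_rot": [0,0,0],"fingers": 1},{"travel": [-0.3,0,1],"delta_rot": [0,0,0],"fingers": 1},{"travel": [-0.3,0,1],"delta_rot": [0,0,0],"fingers": 1},{"travel": [0,0,0],"delta_rot": [0,0,0],"fingers": 1}])

```text
clock: 40.72
eef_pos: [455.6, -289.7, 28.4]
eef_rot: [3.141, -0.253, 0.062]
wrist_force: [0.5, 0.5, -3.1]
finger_gap: 17.2
```

Emit:
send_rows(plan=[{"travel": [-0.3,0,1],"delta_rot": [0,0,0],"fingers": 1},{"travel": [-0.2,0,0.8],"delta_rot": [0,0,0],"fingers": 1},{"travel": [0,0,0],"delta_rot": [0,0,0],"fingers": 1}])

```text
clock: 41.1
eef_pos: [455.5, -289.6, 26.4]
eef_rot: [-3.141, -0.253, 0.061]
wrist_force: [0.3, -1.2, -2.7]
finger_gap: 17.2
```

Near contact now. Last bit down, then release and retreat.

Emit:
send_rows(plan=[{"travel": [-0.1,0,0.6],"delta_rot": [0,0,0],"fingers": 1},{"travel": [0,0,0],"delta_rot": [0,0,0],"fingers": 0.5},{"travel": [0,0,0],"delta_rot": [0,0,0],"fingers": 0.2},{"travel": [0,0,0],"delta_rot": [0,0,0],"fingers": -0.1},{"travel": [0,0,-20],"delta_rot": [0,0,0],"fingers": -0.1},{"travel": [0,0,-40],"delta_rot": [0,0,0],"fingers": -0.1},{"travel": [0,0,-40],"delta_rot": [0,0,0],"fingers": -0.1},{"travel": [-20,0,-40],"delta_rot": [0,0,0],"fingers": -0.1},{"travel": [-20,0,-40],"delta_rot": [0,0,0],"fingers": -0.1},{"travel": [0,0,0],"delta_rot": [0,0,0],"fingers": -0.1}])

```text
clock: 42.35
eef_pos: [371.6, -295.7, 192.7]
eef_rot: [3.138, -0.256, 0.061]
wrist_force: [-0.2, -0.1, -0.1]
finger_gap: 51.5
```

```bash
python3 - <<'E'
from h import *
st()
for n in ['side','top']:
    c=shot(n); save(c,n+'13'); P=cloud(c)
    for t in ['bar_grip','bar_tip','shim_tab','pry_edge','media_mid','tipbox_mid','dishes_mid']: print(n,t,[(round(d['confidence'],2),np.round(w(c,d['at']),1).tolist()) for d in tip_of(t,n)])
    z=P[...,2]; m=(P[...,0]>440)&(P[...,0]<600)&(P[...,1]>60)&(P[...,1]<130)&(z>50)&(z<85); q=P[m]
    A=np.c_[q[:,1]-95,np.ones(len(q))]; print('slab slope,z',np.linalg.lstsq(A,q[:,2],rcond=None)[0])
    b=(P[...,0]>390)&(P[...,0]<620)&(np.abs(P[...,1]+285)<25)&(z>4); q=P[b]; print('bar z',np.percentile(q,[2,50,98],axis=0).round(1).tolist())
E
python3 -c "
import cv2,numpy as np
a=cv2.imread('pics/side13.png');b=cv2.imread('pics/top13.png')
A=cv2.resize(a[120:340,160:400],None,fx=2,fy=2);B=cv2.resize(b[60:320,90:450],None,fx=.85,fy=.85)
h=max(A.shape[0],B.shape[0]);o=np.zeros((h,A.shape[1]+B.shape[1],3),np.uint8);o[:A.shape[0],:A.shape[1]]=A;o[:B.shape[0],A.shape[1]:]=B;cv2.imwrite('pics/fin.png',o);print(o.shape)"
```

```text
42.35 [ 371.6 -295.7  192.7] [179.77 -14.66   3.49] F [-0.2 -0.1 -0.1] M [0.06 0.08 0.04] gap 51.5 q [-0.86  0.07  1.89  0.23  1.03  0.55]
side bar_grip [(0.79, [743.5, 110.5, 8.8]), (0.65, [456.3, -289.7, 8.3]), (0.47, [316.5, 156.7, 4.9])]
side bar_tip [(0.68, [596.8, -279.7, 2.4]), (0.63, [879.2, 153.4, 4.2])]
side shim_tab [(0.96, [407.1, -416.2, 30.9]), (0.65, [317.9, -226.3, 31.0]), (0.56, [567.0, 29.8, 30.2]), (0.3, [740.8, -257.0, 31.4])]
side pry_edge [(0.89, [481.2, 50.0, 36.4])]
side media_mid [(0.7, [770.4, -95.9, 44.7]), (0.39, [668.9, -408.4, 24.5])]
side tipbox_mid [(0.87, [739.8, -257.2, 30.0]), (0.37, [563.8, 30.9, 34.0])]
side dishes_mid [(0.6, [667.1, -408.9, 22.5])]
slab slope,z [-1.23869286e-02  6.56672642e+01]
bar z [[399.4, -301.5, 4.3], [475.4, -289.4, 10.1], [590.3, -274.4, 18.8]]
top bar_grip [(0.94, [744.1, 104.7, 8.4]), (0.59, [453.1, -288.0, 7.5]), (0.59, [318.4, 155.9, 7.5])]
top bar_tip [(0.88, [880.8, 150.4, 2.9]), (0.86, [594.3, -281.3, 4.4]), (0.69, [223.6, 267.2, 3.6])]
top shim_tab [(0.79, [403.3, -420.7, 34.1]), (0.66, [317.8, -228.6, 34.1])]
top pry_edge [(0.95, [482.3, 51.0, 34.6])]
top media_mid [(0.79, [770.1, -93.2, 43.6])]
top tipbox_mid [(0.63, [739.8, -260.2, 35.4]), (0.54, [453.3, -290.7, 6.1])]
top dishes_mid [(0.89, [664.5, -416.5, 23.4]), (0.26, [770.8, -95.0, 46.7])]
slab slope,z [-8.99727792e-03  6.56123089e+01]
bar z [[398.3, -300.0, 4.2], [481.0, -286.0, 11.5], [591.9, -267.4, 21.9]]
(440, 786, 3)
```

View pics/fin.png

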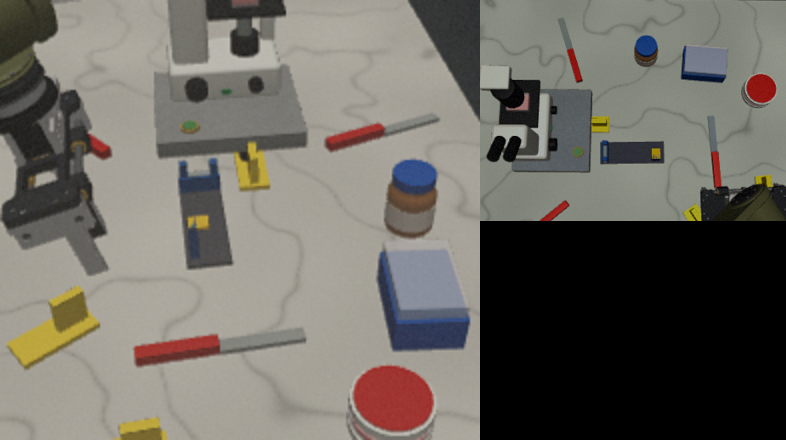

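The bar lies flat at left-centre (220,345) and the base sits level on the shim, whose tab touches the front (252,160). Jar, tip box and dishes are unmoved, so I hand in.

```bash
python3 -c "
from cell import manip; print(manip.sign_off())"
```

```text
the job is handed in; nothing more can be done
None
```

The base is level on the shim, the bar lies flat on the bench clear of the jig and the base, and the job was handed in at about 42 s of the 64 s allowed.

**What I did**
- **Lift:** I levered the base up with the right-most bar over the ridge and hooked the handle under the yellow lip.
- **Shim:** I pushed the left-most shim in until its tab butted against the base, with resistance rising to 8.7 N while the gripper stopped advancing. It measured square to the base, within 0.1°.
- **Lowering:** I freed the bar, lowered the base slowly until the force fell to about the bar's own weight, then drew the bar out and laid it down.

**Last checks**
- **Base:** The front edge is 35–36 mm above the bench and the slab top is level to about 0.01 rad. This matches "level on the shim".
- **Shim tab:** It stands at the front face, within about 1 mm of it. The side camera found it there; the top camera's network did not report it, though it shows in that picture.
- **Bar:** It lies flat near (456, -289), about where it started.
- **Jar, tip box and dishes:** Both cameras put them where they started, within a few mm.
- **Forces:** The highest wrist force reported at the end of a move was about 14 N, against the 120 N limit. The gripper was clear of everything at hand-in.

**Minor deviation:** The bar turned about 1° in the jaws when I re-gripped it, and I corrected for that before laying it down.

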